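# Seat the weighing pan on the portion scale and tare it

### The job

Get the portion scale ready: press the power key (the round key at the left end of its row of three), then lower the empty steel pan gently into the pocket on the scale, round nose in the pocket's round end, so that it sits flat and square on the floor of the pocket, and let go. With the pan seated, press the tare key (the long key at the right end) and release it. Press each key fully and do not press the power key again once the pan is on, press no key out of turn, never press the middle key, and leave the other things standing where they are.

Things in the scene. Friction and masses are not known exactly. Their poses are not given: they have to be found in the camera images.
- scale: portion scale, white body 240 (x) x 200 (y) x 40 mm high, fixed to the table for the episode. Origin: centre of its underside on the table. Its -x side carries the row of three keys (nearer the robot), the pocket lies behind them; +y is the left side.
- pocket (a point): centre of the pocket floor, 44 mm above the table, axes as the scale's; the pan's origin belongs here, axes parallel. A D-shaped steel fence: square end at x = -67 mm (toward the keys), sides at y = +-47 mm, round end of radius 47 mm about x = +20. Fence 8 mm high plus a flared lip to 13 mm; 2 mm clearance all round the pan.
- weigh_pan: open steel pan 130 (x) x 90 (y) x 40 mm high, about 0.3 kg, loose on the table, D-shaped from above: square end at x = -65 mm, round nose of radius 45 mm (about x = +20) to x = +65. A black bridge handle crosses it at x = 0. Origin: under the handle, at the underside; +x points to the round nose, z up.
- pan_handle (a point): centre of the pan's handle bar, 70 mm above the pan's underside: a bar 14 mm thick (pan x), 16 mm tall (z 62 to 78 mm), 90 mm long (pan y), with 58 mm free below it to the pan's floor; grip it across pan x.
- pan_nose (a point): tip of the pan's round nose at the underside, 65 mm from the origin along the pan's +x.
- power_key_top (a point): centre of the top of the power key, 49 mm above the table, at scale x = -98, y = +65 mm: round black cap of 26 mm diameter standing 9 mm proud.
- unit_key_top (a point): centre of the top of the middle (unit) key, like the power key, at scale x = -98, y = 0. Not to be pressed.
- tare_key_top (a point): centre of the top of the tare key, at scale x = -98, y = -65 mm: oblong black cap 24 (x) x 44 (y) mm standing 9 mm proud.
- power_key (a joint): travel of the power key (m): 0 up, 0.005 fully down (about 4 N), springs back.
- unit_key (a joint): travel of the unit key (m): 0 up, 0.005 fully down.
- tare_key (a joint): travel of the tare key (m): 0 up, 0.005 fully down (about 4 N), springs back.
- bowl: bystander: white bowl, 110 mm across, 49 mm high; origin at the centre of its underside.
- spice_jar: bystander: spice jar, 41 mm diameter, 105 mm high; origin at the centre of its underside.
- jar: bystander: glass jar with lid, 71 mm diameter, 110 mm high; origin at the centre of its underside.
Mind the look-alikes: they are no part of the job. What is shaped like the weigh_pan but green is not meant.

How it is judged:
By the outcome, as a careful person would: the job done as asked, in the order asked, and still so for the second after the job is handed in, with the robot touching nothing.
It also fails if it takes over 56 s, if anything falls off the work surface, if the arm or the gripper's body presses on something with over 40 N, if the wrist force passes 120 N, or if a joint passes its speed limit or range.

### The arm

A 6-joint arm with a two-finger parallel gripper is mounted at the origin on a cart in front of the work surface, level with it; the furniture and walls round the work are solid. World frame = base frame: x ahead of the robot, y to its left, z up, the work surface at z = 0. Lengths are in m, angles in rad, forces in N, time in s.
With the tool pointing down it reaches from about 0.3 to 0.775 m from the base axis. Payload 14.6 kg.
Tool frame: the origin (TCP) lies at the very end of the fingers, on their centre line; the grasp point (between the pads) lies 19 mm behind it; x points along the fingers, y is the direction in which the jaws open and shut, and the axes are right-handed (so a half turn about x gives the same grasp; the last joint's range is limited). The gripper opens to 94 mm and grips with 3 to 60 N. Pads are 16 mm wide; open, the fingers measure 119 mm over their backs; the gripper's body (75 mm by 177 mm) begins 78 mm behind the grasp point.
Start: joints at [-1.298, 0.3, 1.521, -0, 1.321, -0.067], TCP at [0.183, -0.519, 0.17] pointing down, gripper open.
Joint ranges: [-3.03, 3.03], [-0.79, 2.21], [0.23, 2.52], [-1.04, 4.18], [0, 3.07], [-2.55, 2.55]. Speed limits (rad/s): [2.22, 2.22, 2.57, 3.14, 3.14, 3.14].

### API

Orientations are given as [roll, pitch, yaw] about the fixed x, y, z axes, in that order (R = Rz(yaw) Ry(pitch) Rx(roll)).
In Python, from station import ctrl, viewer, hand_in gives the robot as it stands. The module is installed in compiled form; this text tells all that it offers.
- The arm moves only by the tool play_rows, never from a script. Its argument "deltas" is a list that holds one entry, the list of rows, each a list of 7 numbers: the shift along the tool's x, y, z in mm, then the turn, a rotation vector about the tool's x, y, z in rad, then the finger opening in mm, from 0 to 94. In form: [[[dx, dy, dz, ax, ay, az, gripper], ...]]. A call has 1 to 10 rows; each row shifts and turns the commanded pose from where the row before left it, along the tool's axes as they then stand; what a row does not reach is not made up. A row lasts 1/10 s, in which the tool goes at most 50 mm and 8.59 degrees, less where a joint would pass 70% of its speed; a pose out of reach is approached as far as the arm can. A call with a gripper value outside its range is refused whole. The fingers move at their own pace and stop on an object; "grip_force" is the grip in N (left out, the last holds). Time passes only in rows, so rows that do not move let the fingers close. It gives the time, the measured TCP pose, the force and the opening at its end, in the units of the state.
- ctrl.get_obs(): the state, without advancing time (a new reading comes with each control period).
- viewer.camera(name): name is "scene" or "top"; returns a dict with "img" (420x560x3 uint8, red, green, blue), "fx", "fy", "cx", "cy" (pixels), "rvec" (rotation vector, rad) and "tvec" (3), from world to camera coordinates, as OpenCV has them. Camera axes: x right, y down, z forward; pixel columns grow to the right and rows downward; lengths in m; the calibration is good to about 2 mm. A picture is of the moment at which its call begins. There is no depth.
- hand_in(): hands the job in, once; it reports no verdict.
The state is a dict: "time_s": time; "qpos": joint angles; "joint_vel": joint speeds; "tau": joint torques, N m; "ee_pos": TCP position; "eef_rot": TCP orientation; "force": force on the tool from outside, world axes, zero at the start; "moment": the same for the moment, N m; "grip_width": finger opening in m.
Only numpy, scipy, OpenCV 4.12 (cv2) and the standard library are available. Lean on these libraries where they do the work, as an engineer would, in place of code of your own. Each camera call takes 0.05 s, during which the arm holds its last target.

## Working session

There is one attempt and no reset: what is moved stays moved. The work goes in short steps, Python scripts to look and compute and a tool call to move; the robot and the scene stay as the last step left them, time stands still between calls to the robot, and variables do not carry over. Pictures are saved under pics/ and viewed, and the job is handed in when it is done.

Besides the shell and the picture viewer there is one more tool, called by a JSON object that holds its "name" and its "arguments", one argument or row to a line. play_rows: Moves the arm, as the interface text tells. Its arguments: {"type":"object","properties":{"deltas":{"type":"array","items":{"type":"array","items":{"type":"array","items":{"type":"number"}}}},"grip_force":{"type":"number"}},"required":["deltas"]}

```bash
mkdir -p pics; python3 - <<'E'
from station import ctrl, viewer
import cv2
o=ctrl.get_obs(); print(o)
for n in("scene","top"):
    c=viewer.camera(n); cv2.imwrite(f"pics/{n}0.png",c["img"][:,:,::-1]); print(n,{k:c[k] for k in c if k!="img"})
E
```

```text
{'time_s': 0.0, 'qpos': array([-1.29761905e+00,  3.00485302e-01,  1.52160137e+00, -1.61862859e-05,
        1.32071638e+00, -6.65508448e-02]), 'joint_vel': array([ 6.95534943e-04,  6.71253509e-04,  7.61225256e-05, -6.35438065e-04,
       -1.69749076e-03,  2.20397951e-04]), 'tau': array([ 2.55375220e-03, -5.31804514e+01, -3.52740777e+01,  7.09030917e-02,
        2.43934459e-02, -1.06055393e-04]), 'ee_pos': array([ 0.1832086 , -0.51824975,  0.16906999]), 'eef_rot': array([-1.62439518,  1.56958583,  1.85692962]), 'force': array([-0.88932953,  0.60639579, -0.51734797]), 'moment': array([-0.02171075,  0.03184338, -0.01248441]), 'grip_width': 0.09372577357379892}
scene {'fx': 497.22257339156664, 'fy': 497.22257339156664, 'cx': 274.4441101258002, 'cy': 207.01304413576668, 'rvec': array([ 0.90795627, -2.09598764,  1.37537563]), 'tvec': array([0.36114894, 0.21403301, 1.03502663])}
top {'fx': 466.6511491774577, 'fy': 466.6511491774577, 'cx': 287.21377679085856, 'cy': 215.63215881312212, 'rvec': array([ 2.09211891, -2.09759427,  0.25273865]), 'tvec': array([-0.00159107,  0.55411134,  1.35883042])}
```

View pics/scene0.png

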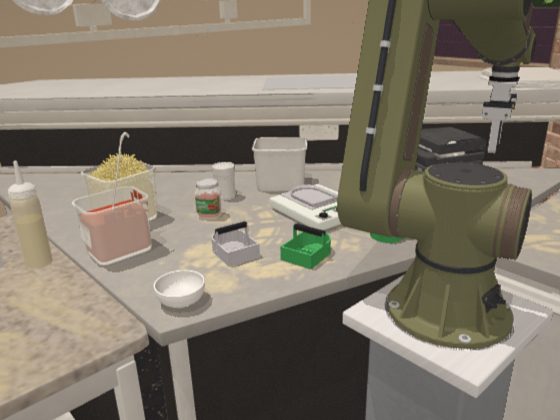

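View pics/top0.png

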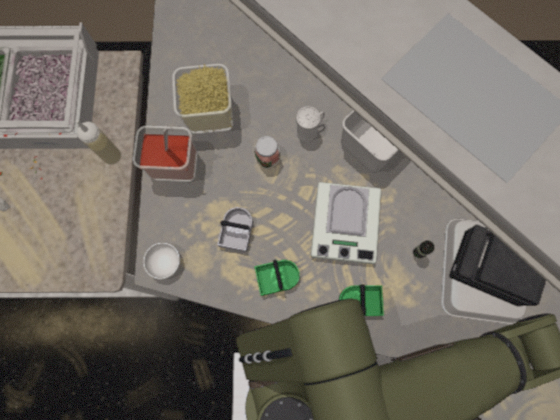

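The steel-grey pan is at top-view (236,230). Two green look-alikes are at (277,277) and (362,300). The scale is at (347,222), with its keys on the lower side. I'll enlarge to confirm.

```bash
python3 - <<'E'
import cv2
i=cv2.imread("pics/top0.png")
cv2.imwrite("pics/c_scale.png",cv2.resize(i[170:275,300:395],None,fx=5.7,fy=5.7,interpolation=cv2.INTER_CUBIC))
cv2.imwrite("pics/c_pan.png",cv2.resize(i[195:265,200:280],None,fx=8,fy=8,interpolation=cv2.INTER_CUBIC))
i=cv2.imread("pics/scene0.png")
cv2.imwrite("pics/c_s.png",cv2.resize(i[170:280,200:360],None,fx=5,fy=5,interpolation=cv2.INTER_CUBIC))
E
```

```text
(no output)
```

View pics/c_scale.png

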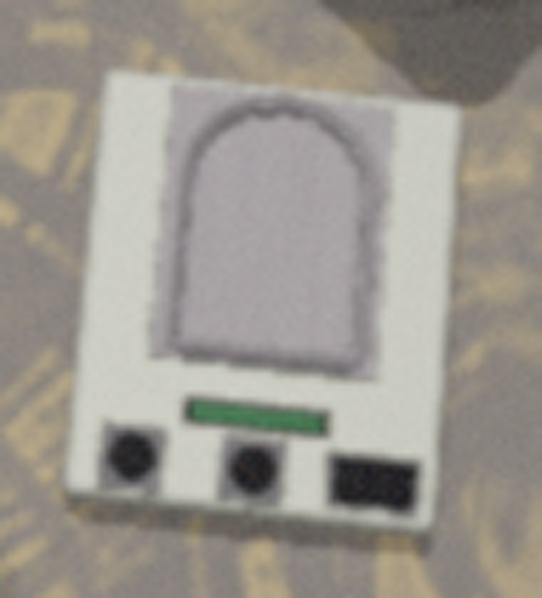

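View pics/c_pan.png

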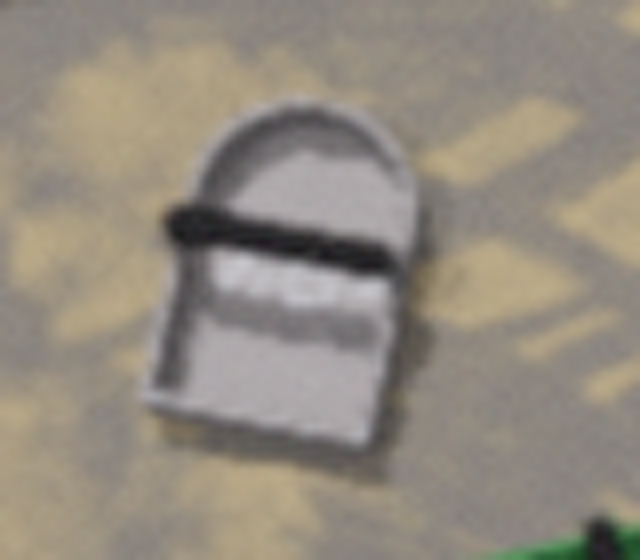

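View pics/c_s.png

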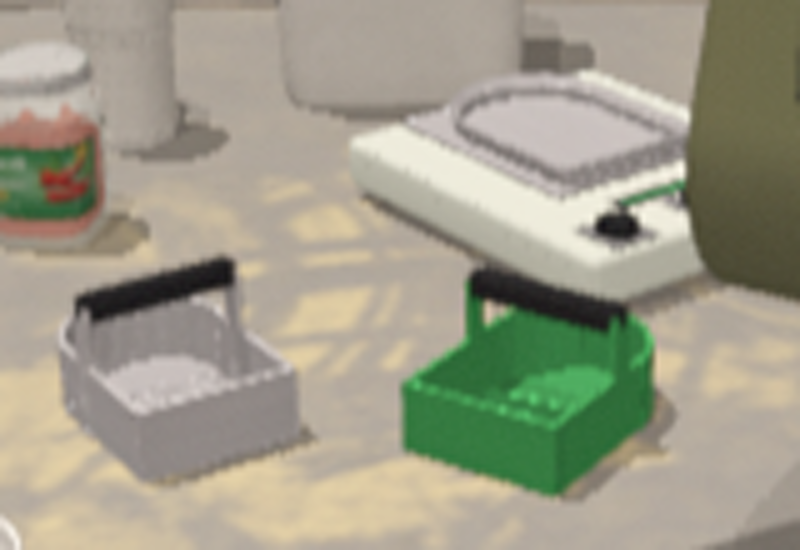

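```bash
cat > h.py <<'E'
import numpy as np, cv2
from scipy.optimize import least_squares
CAM={}
def getcams():
    from station import viewer
    return {n:viewer.camera(n) for n in("scene","top")}
def K(c): return np.array([[c["fx"],0,c["cx"]],[0,c["fy"],c["cy"]],[0,0,1.]])
def proj(c,P): return cv2.projectPoints(np.array(P,float).reshape(-1,3),np.array(c["rvec"]),np.array(c["tvec"]),K(c),None)[0][:,0]
def back(c,uv,z):
    R=cv2.Rodrigues(np.array(c["rvec"]))[0]; t=np.array(c["tvec"])
    d=R.T@np.linalg.inv(K(c))@np.array([uv[0],uv[1],1.]); o=-R.T@t
    return o+d*(z-o[2])/d[2]
def uncrop(pts,x0,y0,s): return np.array([[x0+(x+.5)/s-.5,y0+(y+.5)/s-.5] for x,y in pts])
def fit(obs,x0,zoff=0):
    # obs: list of (cam, local Nx3, uv Nx2)
    def f(p):
        c,s=np.cos(p[2]),np.sin(p[2]); r=[]
        for cam,L,uv in obs:
            L=np.array(L,float); W=np.c_[p[0]+c*L[:,0]-s*L[:,1],p[1]+s*L[:,0]+c*L[:,1],L[:,2]+zoff]
            r.append((proj(cam,W)-uv).ravel())
        return np.concatenate(r)
    r=least_squares(f,x0,loss="soft_l1"); return r.x,f(r.x).reshape(-1,2)
E
python3 - <<'E'
from h import *
C=getcams(); T=C["top"];S=C["scene"]
np.set_printoptions(precision=4,suppress=True)
sc=uncrop([(107,71),(461,105),(432,530),(67,490),(132,456),(253,469),(374,484)],300,170,5.7)
L=[[.12,.1,.04],[.12,-.1,.04],[-.12,-.1,.04],[-.12,.1,.04],[-.098,.065,.049],[-.098,0,.049],[-.098,-.065,.049]]
for q,l in zip(sc,L): print(back(T,q,l[2]))
print("scale",*fit([(T,L,sc)],[.55,-.1,0]))
print("scale keys",*fit([(T,L[4:],sc[4:])],[.55,-.1,0]))
pk=uncrop([(615,222)],200,170,5); 
print("power from scene",back(S,pk[0],.049))
pa=uncrop([(148,402),(369,443),(305,98),(168,222),(400,260)],200,195,8)
LP=[[-.065,.045,.04],[-.065,-.045,.04],[.065,0,.04],[0,.045,.074],[0,-.045,.074]]
for q,l in zip(pa,LP): print(back(T,q,l[2]))
ps=uncrop([(78,303),(235,268),(143,412),(298,375),(155,480),(300,440)],200,170,5)
LS=[[0,.045,.07],[0,-.045,.07],[-.065,.045,.04],[-.065,-.045,.04],[-.065,.045,.0],[-.065,-.045,.0]]
LS=[[0,.045,.07],[0,-.045,.07],[-.065,-.045,.04],[-.065,-.045,0]]
ps=uncrop([(78,303),(235,268),(298,375),(300,440)],200,170,5)
print("pan top",*fit([(T,LP,pa)],[.5,.2,0]))
for q,l in zip(uncrop([(78,303),(235,268),(143,412),(298,375),(155,480),(300,440)],200,170,5),[.07,.07,.04,.04,0,0]): print("sc",back(S,q,l))
E
```

```text
[ 0.6699 -0.1021  0.04  ]
[ 0.6497 -0.2979  0.04  ]
[ 0.4131 -0.2706  0.04  ]
[ 0.4351 -0.0763  0.04  ]
[ 0.4519 -0.1108  0.049 ]
[ 0.4447 -0.1751  0.049 ]
[ 0.4365 -0.2392  0.049 ]
scale [ 0.542  -0.1863 -0.1129] [[-0.5111 -0.7691]
 [ 0.4094 -0.0818]
 [ 0.5473  0.5302]
 [-0.9298  0.3625]
 [-0.0179 -0.0051]
 [ 0.0751  0.0437]
 [ 0.218  -0.2529]]
scale keys [ 0.5417 -0.1867 -0.1192] [[-0.0984 -0.0677]
 [-0.0176  0.1143]
 [ 0.116  -0.0485]]
power from scene [ 0.4488 -0.1017  0.049 ]
[0.469  0.2092 0.04  ]
[0.4529 0.1242 0.04  ]
[0.5894 0.1517 0.04  ]
[0.532  0.1988 0.074 ]
[0.5171 0.1108 0.074 ]
pan top [ 0.5249  0.1564 -0.1571] [[-0.5943  0.4157]
 [ 0.6982 -0.2407]
 [ 1.7712  0.079 ]
 [-0.6637  0.017 ]
 [-0.3752 -0.2603]]
sc [0.5409 0.1982 0.07  ]
sc [0.5168 0.1151 0.07  ]
sc [0.4697 0.2133 0.04  ]
sc [0.4459 0.134  0.04  ]
sc [0.4703 0.2086 0.    ]
sc [ 0.4506  0.1308 -0.    ]
```

```bash
cat >> h.py <<'E'
def W(p,L,z0=0):
    L=np.array(L,float);c,s=np.cos(p[2]),np.sin(p[2])
    return np.c_[p[0]+c*L[:,0]-s*L[:,1],p[1]+s*L[:,0]+c*L[:,1],L[:,2]+z0]
def dshape(sq,r,z,cx=.02):
    a=np.linspace(-np.pi/2,np.pi/2,25)
    return [[sq,r,z],[sq,-r,z]]+[[cx+r*np.cos(t),r*np.sin(t),z] for t in a]
def circ(x,y,z,r): return [[x+r*np.cos(t),y+r*np.sin(t),z] for t in np.linspace(0,2*np.pi,24)[:-1]]
def rect(x,y,z,hx,hy): return [[x+hx,y+hy,z],[x+hx,y-hy,z],[x-hx,y-hy,z],[x-hx,y+hy,z]]
SC=[rect(0,0,.04,.12,.1),circ(-.098,.065,.049,.013),circ(-.098,0,.049,.013),rect(-.098,-.065,.049,.012,.022)]
# pocket point relative to scale unknown offset: pk
PAN=[dshape(-.065,.045,.04),rect(0,0,.078,.007,.045),dshape(-.065,.045,0)]
def draw(c,lists,x0,y0,w,h,s,fn,col=(0,0,255)):
    im=cv2.resize(np.ascontiguousarray(c["img"][:,:,::-1])[y0:y0+h,x0:x0+w],None,fx=s,fy=s,interpolation=cv2.INTER_CUBIC)
    for l in lists:
        uv=proj(c,l); q=((uv-[x0,y0]+.5)*s-.5).round().astype(int)
        cv2.polylines(im,[q],True,col,1)
    cv2.imwrite(fn,im)
E
python3 - <<'E'
from h import *
C=getcams()
p=[.542,-.1865,-.117];pp=[.525,.1555,-.177]
A=[W(p,l) for l in SC]; B=[W(pp,l) for l in PAN]
draw(C["top"],A+B,200,165,200,110,4,"pics/ov_t.png")
draw(C["scene"],A+B,200,170,160,110,5,"pics/ov_s.png")
E
```

```text
(no output)
```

View pics/ov_t.png

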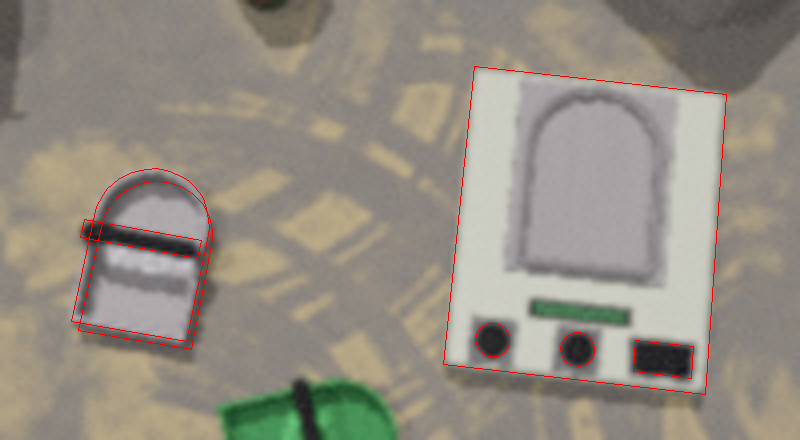

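View pics/ov_s.png

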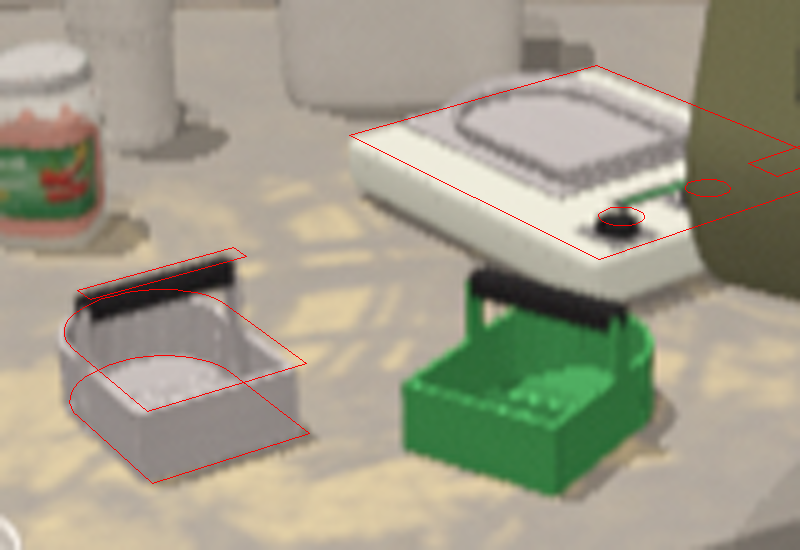

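```bash
python3 - <<'E'
from h import *
C=getcams();T=C["top"]
for n in C:
    R=cv2.Rodrigues(C[n]["rvec"])[0];print(n,-R.T@C[n]["tvec"])
p=[.542,-.1865,-.117]
q=uncrop([(172,355),(360,372),(275,103),(183,225),(367,240)],300,170,5.7)
for u in q:
    w=back(T,u,.052); d=w[:2]-p[:2];c,s=np.cos(p[2]),np.sin(p[2]);print(w,[c*d[0]+s*d[1],-s*d[0]+c*d[1]])
for off in(.03,.035):
    A=[W(p,np.array(l)+[off,0,0]) for l in (dshape(-.067,.047,.052),dshape(-.070,.050,.057))]
    draw(T,A,300,170,95,105,5.7,f"pics/pk{int(off*1000)}.png")
E
```

```text
scene [-0.41605677  0.83993111  0.60739716]
top [ 2.16405291e-01 -1.25104171e-03  1.45142316e+00]
[ 0.50617763 -0.13316191  0.052     ] [np.float64(-0.04180379513675965), np.float64(0.048791770215676336)]
[ 0.49661659 -0.23374817  0.052     ] [np.float64(-0.03955770947454027), np.float64(-0.05222290201555703)]
[ 0.64738677 -0.1932096   0.052     ] [np.float64(0.1054495066568723), np.float64(0.005638411982600034)]
[ 0.57826291 -0.14089168  0.052     ] [np.float64(0.030690988298283744), np.float64(0.04952959603940188)]
[ 0.56960314 -0.24054366  0.052     ] [np.float64(0.03372311711214668), np.float64(-0.050451980595863755)]
```

View pics/pk30.png

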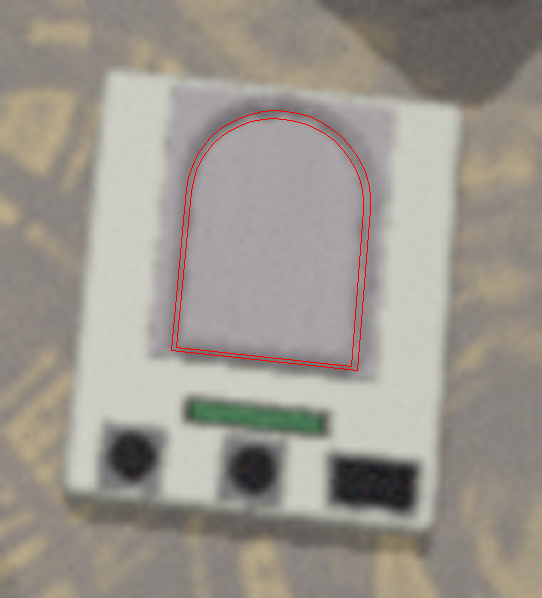

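```bash
cat >> h.py <<'E'
from scipy.spatial.transform import Rotation as Ro
def tool():
    from station import ctrl
    o=ctrl.get_obs(); return o,np.array(o["ee_pos"]),Ro.from_euler("xyz",o["eef_rot"]).as_matrix()
def plan(target,jawyaw):
    o,p,R=tool()
    print("t",o["time_s"],"pos",p.round(4),"x",R[:,0].round(4),"y",R[:,1].round(4),"F",o["force"].round(2),"w",round(o["grip_width"],4),"q",o["qpos"].round(3))
    y=np.array([np.cos(jawyaw),np.sin(jawyaw),0]); 
    if jawyaw is not None:
        best=None
        for sgn in(1,-1):
            yy=sgn*y; x=np.array([0,0,-1.]); Rt=np.c_[x,yy,np.cross(x,yy)]
            rv=Ro.from_matrix(R.T@Rt).as_rotvec(); print(" turn rotvec tool",rv.round(4))
    d=np.array(target)-p; print(" world d mm",(d*1e3).round(1)," tool d now mm",(R.T@d*1e3).round(1))
    for sgn in(1,-1):
        yy=sgn*y; x=np.array([0,0,-1.]); Rt=np.c_[x,yy,np.cross(x,yy)]; print("  in target axes",sgn,(Rt.T@d*1e3).round(1))
E
python3 - <<'E'
from h import *
p=[.542,-.1865,-.117]
k=W(p,[[-.098,.065,.049],[-.098,-.065,.049],[.031,0,.044]]);print(k)
plan([k[0,0],k[0,1],.10],-.117)
C=getcams();T=C["top"]
print(back(T,(424,247),.1),back(T,(362,300),.07))
E
```

```text
[[ 0.45225766 -0.11050453  0.049     ]
 [ 0.43708234 -0.23961576  0.049     ]
 [ 0.57278806 -0.19011873  0.044     ]]
t 0.4 pos [ 0.1833 -0.5185  0.1696] x [-1.e-04  2.e-04 -1.e+00] y [ 3.333e-01 -9.428e-01 -2.000e-04] F [-0.3   0.37 -0.07] w 0.0941 q [-1.298  0.3    1.521 -0.     1.321 -0.067]
 turn rotvec tool [-1.114e+00 -1.000e-04  2.000e-04]
 turn rotvec tool [2.0276e+00 2.0000e-04 1.0000e-04]
 world d mm [269.  408.  -69.6]  tool d now mm [  69.6 -295.  -389.6]
  in target axes 1 [  69.6  219.5 -436.6]
  in target axes -1 [  69.6 -219.5  436.6]
[ 0.45023141 -0.40398174  0.1       ] [ 0.29926308 -0.22062857  0.07      ]
```

```bash
cat >> h.py <<'E'
def rows(target,jawyaw,n,sgn=1):
    """constant row d (tool axes) + turn a about tool x, n rows"""
    o,p,R=tool()
    y=sgn*np.array([np.cos(jawyaw),np.sin(jawyaw),0]);x=np.array([0,0,-1.]);Rt=np.c_[x,y,np.cross(x,y)]
    rv=Ro.from_matrix(R.T@Rt).as_rotvec(); st=Ro.from_rotvec(rv/n).as_matrix()
    M=np.zeros((3,3));Q=R.copy();Qs=[]
    for i in range(n): M+=Q;Qs.append(Q);Q=Q@st
    d=np.linalg.solve(M,np.array(target)-p)
    print("row mm",(d*1e3).round(2),"turn",(rv/n).round(4)); q=p.copy()
    for Q in Qs: q=q+Q@d; print("  ",q.round(3),end="")
    print()
E
python3 - <<'E'
from h import *
rows([.4523,-.1105,.17],-.117,10)
E
```

```text
row mm [-4.000e-02 -7.530e+00 -5.091e+01] turn [-0.1114 -0.      0.    ]
   [ 0.229 -0.494  0.17 ]   [ 0.271 -0.465  0.17 ]   [ 0.31  -0.432  0.17 ]   [ 0.345 -0.394  0.17 ]   [ 0.376 -0.353  0.17 ]   [ 0.402 -0.308  0.17 ]   [ 0.423 -0.261  0.17 ]   [ 0.438 -0.212  0.17 ]   [ 0.448 -0.162  0.17 ]   [ 0.452 -0.11   0.17 ]
```

{"name": "play_rows", "arguments": {
  "deltas": [
    [[0,-7,-44,-0.1,0,0,0],[0,-7,-44,-0.1,0,0,0],[0,-7,-44,-0.1,0,0,0],[0,-7,-44,-0.1,0,0,0],[0,-7,-44,-0.1,0,0,0],[0,-7,-44,-0.1,0,0,0],[0,-7,-44,-0.1,0,0,0],[0,-7,-44,-0.1,0,0,0],[0,-7,-44,-0.1,0,0,0],[0,-7,-44,-0.1,0,0,0]]
  ],
  "grip_force": 20
}}

```text
time_s: 1.5
ee_pos: [0.4331, -0.1698, 0.1697]
eef_rot: [1.629, 1.571, -0.168]
force: [0.1, -0.0, 0.1]
grip_width: 0.0176
```

```bash
python3 - <<'E'
from h import *
plan([.4523,-.1105,.07],-.117)
rows([.4523,-.1105,.08],-.117,4)
E
```

```text
t 1.5 pos [ 0.4331 -0.1698  0.1697] x [ 2.e-04 -0.e+00 -1.e+00] y [ 9.744e-01 -2.249e-01  2.000e-04] F [ 0.13 -0.02  0.09] w 0.0176 q [-0.452  0.11   1.75   0.     1.282 -0.226]
 turn rotvec tool [-0.1098 -0.     -0.0002]
 turn rotvec tool [ 3.0318e+00 -3.0000e-04  0.0000e+00]
 world d mm [ 19.2  59.3 -99.7]  tool d now mm [ 99.7   5.3 -62.1]
  in target axes 1 [ 99.7  12.1 -61.1]
  in target axes -1 [ 99.7 -12.1  61.1]
row mm [ 22.42   1.97 -15.45] turn [-0.0275 -0.     -0.0001]
   [ 0.439 -0.155  0.147]   [ 0.444 -0.14   0.125]   [ 0.448 -0.126  0.102]   [ 0.452 -0.11   0.08 ]
```

{"name": "play_rows", "arguments": {
  "deltas": [
    [[5,2,-15.5,-0.0275,0,0,0],[15,2,-15.5,-0.0275,0,0,0],[25,2,-15.5,-0.0275,0,0,0],[25,2,-15.5,-0.0275,0,0,0],[20,0,0,0,0,0,0],[0,0,0,0,0,0,0],[0,0,0,0,0,0,0]]
  ]
}}

```text
time_s: 2.2
ee_pos: [0.4525, -0.1124, 0.0803]
eef_rot: [1.319, 1.571, -0.373]
force: [0.3, 0.7, 0.5]
grip_width: 0.0005
```

```bash
python3 - <<'E'
from h import *
plan([.4523,-.1105,.07],-.117)
C=getcams()
draw(C["top"],[],260,160,160,120,5,"pics/p1t.png")
draw(C["scene"],[],230,130,160,120,5,"pics/p1s.png")
E
```

```text
t 2.2 pos [ 0.4525 -0.1124  0.0803] x [ 1.e-04 -0.e+00 -1.e+00] y [ 9.927e-01 -1.209e-01  1.000e-04] F [0.29 0.7  0.48] w 0.0005 q [-0.322  0.215  1.851 -0.     1.075 -0.201]
 turn rotvec tool [-0.0042  0.     -0.0001]
 turn rotvec tool [ 3.1374e+00 -2.0000e-04 -1.0000e-04]
 world d mm [ -0.2   1.9 -10.3]  tool d now mm [10.3 -0.4 -1.8]
  in target axes 1 [10.3 -0.4 -1.8]
  in target axes -1 [10.3  0.4  1.8]
```

View pics/p1t.png

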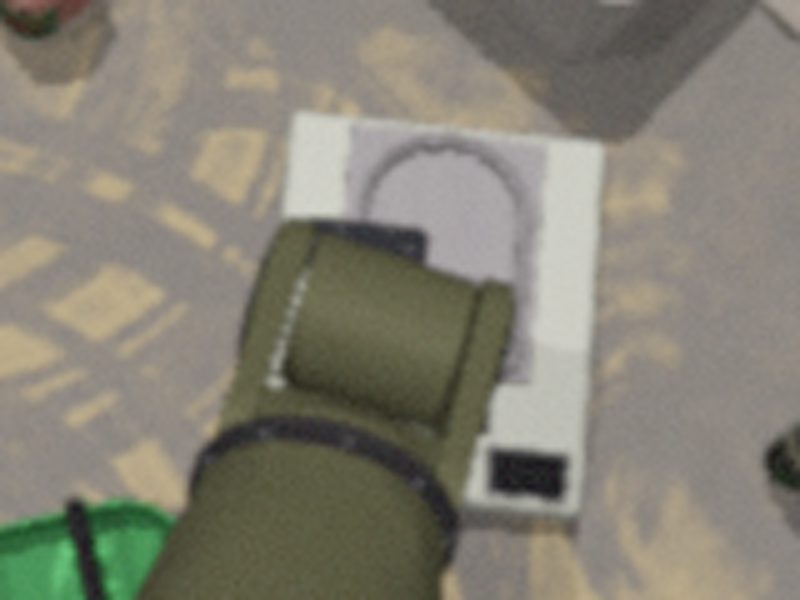

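View pics/p1s.png

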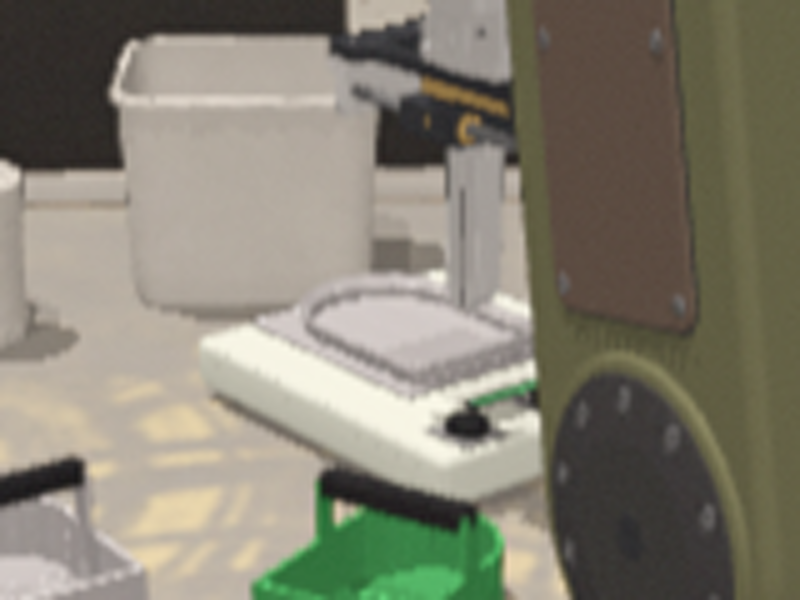

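{"name": "play_rows", "arguments": {
  "deltas": [
    [[12,0,-1.8,0,0,0,0],[10,0,0,0,0,0,0],[6,0,0,0,0,0,0],[3,0,0,0,0,0,0],[2,0,0,0,0,0,0],[2,0,0,0,0,0,0],[1,0,0,0,0,0,0],[0,0,0,0,0,0,0]]
  ]
}}

```text
time_s: 3.1
ee_pos: [0.4526, -0.1104, 0.0437]
eef_rot: [1.693, 1.571, 0.001]
force: [-0.1, 0.8, 0.2]
grip_width: 0.0002
```

```bash
python3 - <<'E'
from h import *
plan([.4523,-.1105,.0435],-.117)
C=getcams()
draw(C["scene"],[],260,150,130,100,6,"pics/p2s.png")
for i in range(3):plan([.4523,-.1105,.0435],-.117)
E
```

```text
t 3.1 pos [ 0.4526 -0.1104  0.0437] x [ 1.e-04  0.e+00 -1.e+00] y [ 9.927e-01 -1.208e-01  1.000e-04] F [-0.14  0.78  0.16] w 0.0002 q [-0.318  0.269  1.883  0.     0.989 -0.197]
 turn rotvec tool [-0.0041 -0.     -0.0001]
 turn rotvec tool [ 3.1375e+00 -2.0000e-04  0.0000e+00]
 world d mm [-0.3 -0.1 -0.2]  tool d now mm [ 0.2 -0.2  0.1]
  in target axes 1 [ 0.2 -0.2  0.1]
  in target axes -1 [ 0.2  0.2 -0.1]
t 3.2 pos [ 0.4526 -0.1104  0.0438] x [ 2.e-04 -0.e+00 -1.e+00] y [ 9.927e-01 -1.207e-01  2.000e-04] F [-0.69 -1.05  0.04] w 0.0004 q [-0.318  0.269  1.883  0.     0.989 -0.197]
 turn rotvec tool [-0.004   0.     -0.0002]
 turn rotvec tool [ 3.1376e+00 -3.0000e-04 -0.0000e+00]
 world d mm [-0.3 -0.1 -0.3]  tool d now mm [ 0.3 -0.3  0.1]
  in target axes 1 [ 0.3 -0.3  0.1]
  in target axes -1 [ 0.3  0.3 -0.1]
t 3.2 pos [ 0.4526 -0.1104  0.0438] x [ 2.e-04 -0.e+00 -1.e+00] y [ 9.927e-01 -1.207e-01  2.000e-04] F [-0.69 -1.05  0.04] w 0.0004 q [-0.318  0.269  1.883  0.     0.989 -0.197]
 turn rotvec tool [-0.004   0.     -0.0002]
 turn rotvec tool [ 3.1376e+00 -3.0000e-04 -0.0000e+00]
 world d mm [-0.3 -0.1 -0.3]  tool d now mm [ 0.3 -0.3  0.1]
  in target axes 1 [ 0.3 -0.3  0.1]
  in target axes -1 [ 0.3  0.3 -0.1]
t 3.2 pos [ 0.4526 -0.1104  0.0438] x [ 2.e-04 -0.e+00 -1.e+00] y [ 9.927e-01 -1.207e-01  2.000e-04] F [-0.69 -1.05  0.04] w 0.0004 q [-0.318  0.269  1.883  0.     0.989 -0.197]
 turn rotvec tool [-0.004   0.     -0.0002]
 turn rotvec tool [ 3.1376e+00 -3.0000e-04 -0.0000e+00]
 world d mm [-0.3 -0.1 -0.3]  tool d now mm [ 0.3 -0.3  0.1]
  in target axes 1 [ 0.3 -0.3  0.1]
  in target axes -1 [ 0.3  0.3 -0.1]
```

View pics/p2s.png

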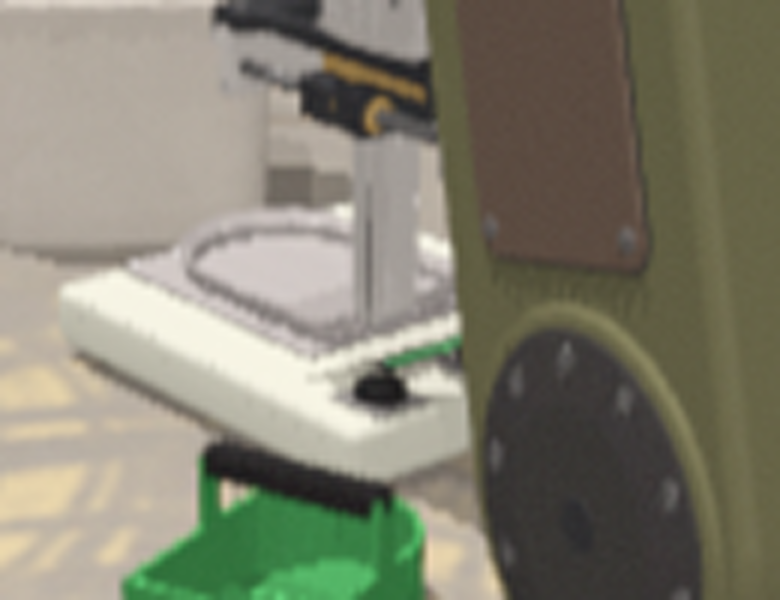

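```bash
python3 - <<'E'
from h import *
C=getcams();S=C["scene"]
o,p,R=tool();print(p,o["force"])
for q in (p,p+[0,0,.02],[.4523,-.1105,.049],p+[0,0,.097]): print(((proj(S,[q])[0]-[260,150]+.5)*6).round(1))
print(proj(C["top"],[p]))
cv2.imwrite("pics/s3.png",S["img"][:,:,::-1]);cv2.imwrite("pics/t3.png",C["top"]["img"][:,:,::-1])
E
```

```text
[ 0.45255678 -0.11039502  0.04376035] [ 0.42540402 -0.80601598 -0.09567883]
[385.3 389.7]
[385.7 350.4]
[385.9 379.6]
[387.5 194.9]
[[322.48748929 249.65598721]]
```

View pics/s3.png

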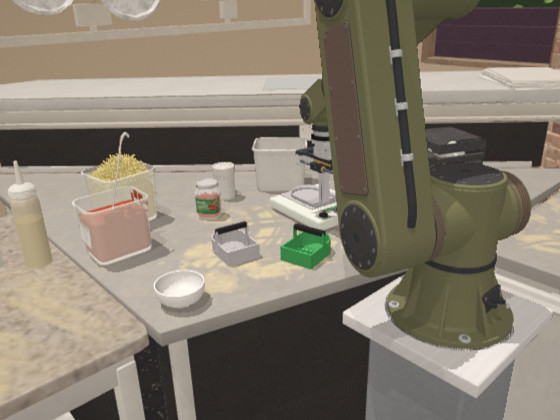

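View pics/t3.png

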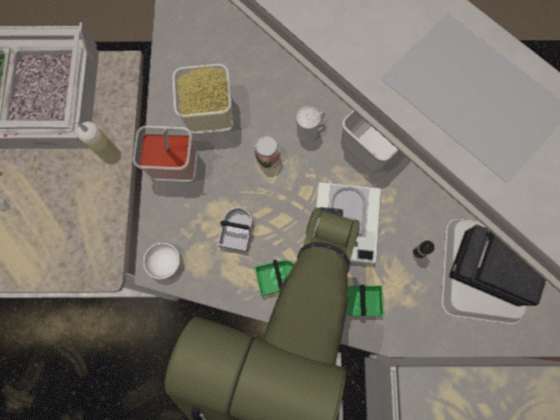

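```bash
python3 - <<'E'
from h import *
C=getcams();S=C["scene"];T=C["top"]
print("start tcp in scene",proj(S,[[.1832,-.5183,.1691]]))
for z in(.177,.2,.25,.3): print(z,proj(T,[[.541,-.15,z],[.541,-.075,z]]).round(1).tolist())
i=cv2.imread("pics/scene0.png");cv2.imwrite("pics/g0.png",cv2.resize(i[50:190,440:560],None,fx=4,fy=4,interpolation=cv2.INTER_CUBIC))
draw(T,[],290,195,110,90,7,"pics/p3t.png")
print((proj(T,[[.541,-.15,.16],[.541,-.075,.16],[.4526,-.1104,.0438]])-[290,195])*7)
E
```

```text
start tcp in scene [[492.0112551  159.32755847]]
0.177 [[339.4, 210.7], [312.8, 210.8]]
0.2 [[340.3, 208.7], [313.2, 208.8]]
0.25 [[342.4, 204.0], [314.3, 204.0]]
0.3 [[344.6, 198.9], [315.4, 198.9]]
[[341.19848241 120.48349126]
 [157.24846427 120.93492317]
 [227.42855192 382.47870374]]
```

View pics/g0.png

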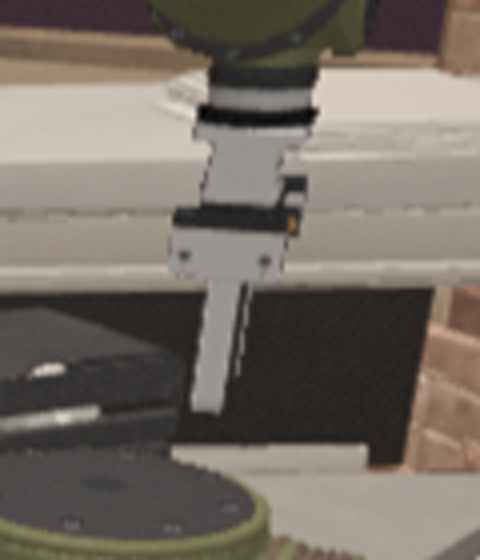

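View pics/p3t.png

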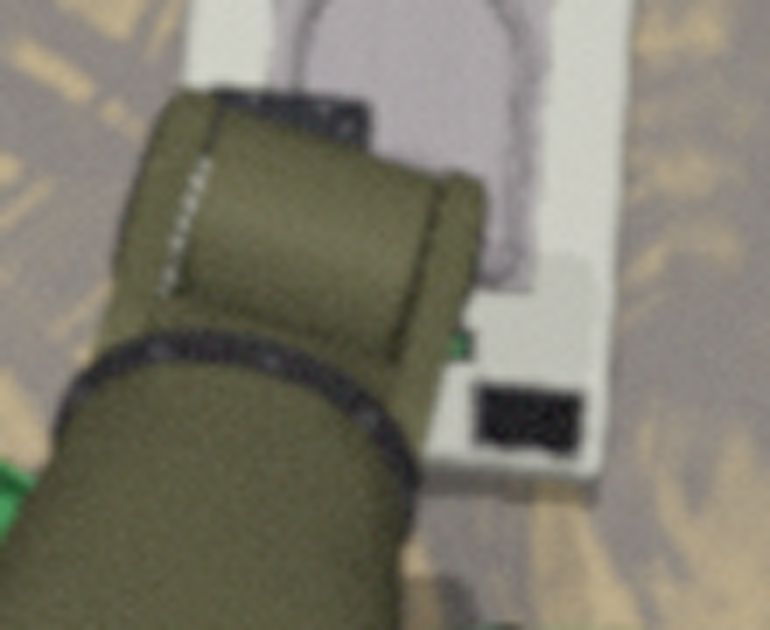

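```bash
python3 - <<'E'
from h import *
C=getcams();S=C["scene"]
p=np.array([.1832,-.5183,.1691]);y=np.array([.333,-.943,0]);
for s in(-1,1):
  for g in(.047,.0595): print(s,g,((proj(S,[p+s*g*y])[0]-[440,50]+.5)*4).round(1))
E
```

```text
-1 0.047 [201.6 458. ]
-1 0.0595 [199.3 463.1]
1 0.047 [218.  421.6]
1 0.0595 [220.1 417. ]
```

{"name": "play_rows", "arguments": {
  "deltas": [
    [[3,0,0,0,0,0,0],[3,0,0,0,0,0,0],[2,0,0,0,0,0,0],[2,0,0,0,0,0,0],[0,0,0,0,0,0,0]]
  ]
}}

```text
time_s: 4.0
ee_pos: [0.4523, -0.1103, 0.0333]
eef_rot: [-1.78, 1.57, 2.812]
force: [0.1, 0.0, 0.5]
grip_width: 0.0006
```

```bash
python3 - <<'E'
from h import *
C=getcams()
draw(C["scene"],[],260,150,130,100,6,"pics/p4s.png")
plan([.4523,-.1105,.0335],-.117)
E
```

```text
t 4.1 pos [ 0.4525 -0.1104  0.0336] x [-0.  0. -1.] y [ 9.927e-01 -1.207e-01 -1.000e-04] F [ 0.03 -0.37 -0.34] w 0.0004 q [-0.318  0.286  1.89   0.     0.966 -0.197]
 turn rotvec tool [-0.004  -0.      0.0001]
 turn rotvec tool [3.1376e+00 1.0000e-04 0.0000e+00]
 world d mm [-0.2 -0.1 -0.1]  tool d now mm [ 0.1 -0.2  0.1]
  in target axes 1 [ 0.1 -0.2  0.1]
  in target axes -1 [ 0.1  0.2 -0.1]
```

View pics/p4s.png

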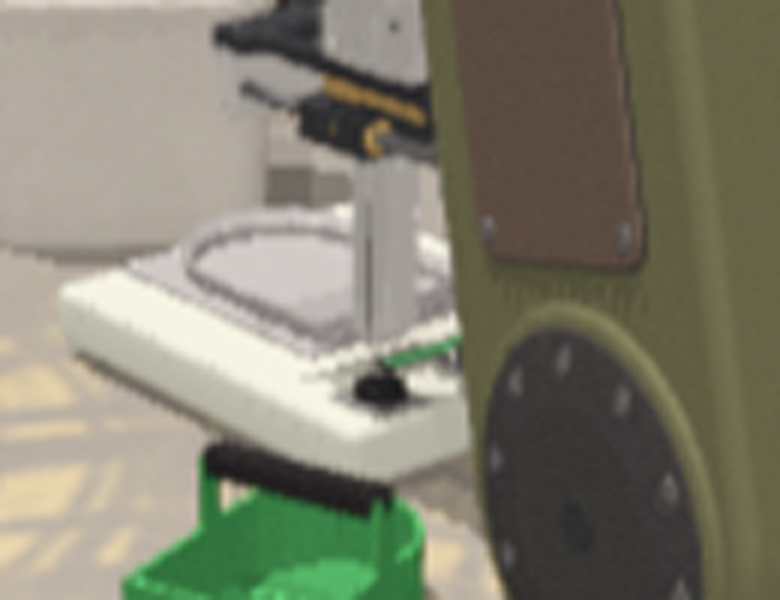

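{"name": "play_rows", "arguments": {
  "deltas": [
    [[3,0,0,0,0,0,0],[3,0,0,0,0,0,0],[3,0,0,0,0,0,0],[2,0,0,0,0,0,0],[1,0,0,0,0,0,0],[0,0,0,0,0,0,0]]
  ]
}}

```text
time_s: 4.7
ee_pos: [0.4524, -0.1104, 0.0215]
eef_rot: [-1.685, 1.571, 2.907]
force: [-0.8, 0.0, 0.2]
grip_width: 0.0004
```

```bash
python3 - <<'E'
from h import *
C=getcams()
draw(C["scene"],[],260,150,130,100,6,"pics/p5s.png")
E
```

```text
(no output)
```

View pics/p5s.png

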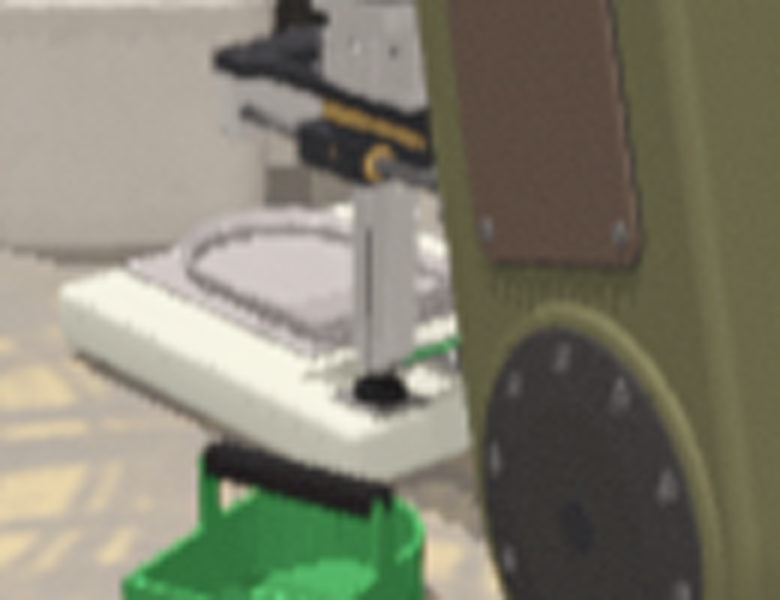

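{"name": "play_rows", "arguments": {
  "deltas": [
    [[2,0,0,0,0,0,0],[1,0,0,0,0,0,0],[0,0,0,0,0,0,0]]
  ]
}}

```text
time_s: 5.1
ee_pos: [0.4524, -0.1103, 0.0185]
eef_rot: [-1.899, 1.571, 2.692]
force: [0.1, 0.4, 0.1]
grip_width: 0.0004
```

{"name": "play_rows", "arguments": {
  "deltas": [
    [[1,0,0,0,0,0,0],[1,0,0,0,0,0,0],[0,0,0,0,0,0,0]]
  ]
}}

```text
time_s: 5.4
ee_pos: [0.4525, -0.1104, 0.0165]
eef_rot: [-1.732, 1.571, 2.859]
force: [0.4, 0.5, 0.2]
grip_width: 0.0005
```

{"name": "play_rows", "arguments": {
  "deltas": [
    [[1,0,0,0,0,0,0],[1,0,0,0,0,0,0],[0,0,0,0,0,0,0]]
  ]
}}

```text
time_s: 5.7
ee_pos: [0.4524, -0.1103, 0.0145]
eef_rot: [-1.814, 1.571, 2.778]
force: [0.6, 0.1, -0.2]
grip_width: 0.0008
```

{"name": "play_rows", "arguments": {
  "deltas": [
    [[1,0,0,0,0,0,0],[1,0,0,0,0,0,0],[0,0,0,0,0,0,0]]
  ]
}}

```text
time_s: 6.0
ee_pos: [0.4526, -0.1104, 0.0126]
eef_rot: [1.503, 1.571, -0.189]
force: [0.2, 0.5, 1.8]
grip_width: 0.0005
```

{"name": "play_rows", "arguments": {
  "deltas": [
    [[1,0,0,0,0,0,0],[1,0,0,0,0,0,0],[0,0,0,0,0,0,0]]
  ]
}}

```text
time_s: 6.3
ee_pos: [0.4526, -0.1104, 0.0106]
eef_rot: [1.312, 1.571, -0.38]
force: [0.1, 0.1, 3.6]
grip_width: 0.0007
```

```bash
python3 - <<'E'
from h import *
C=getcams()
draw(C["scene"],[],260,150,130,100,6,"pics/p6s.png")
E
```

```text
(no output)
```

View pics/p6s.png

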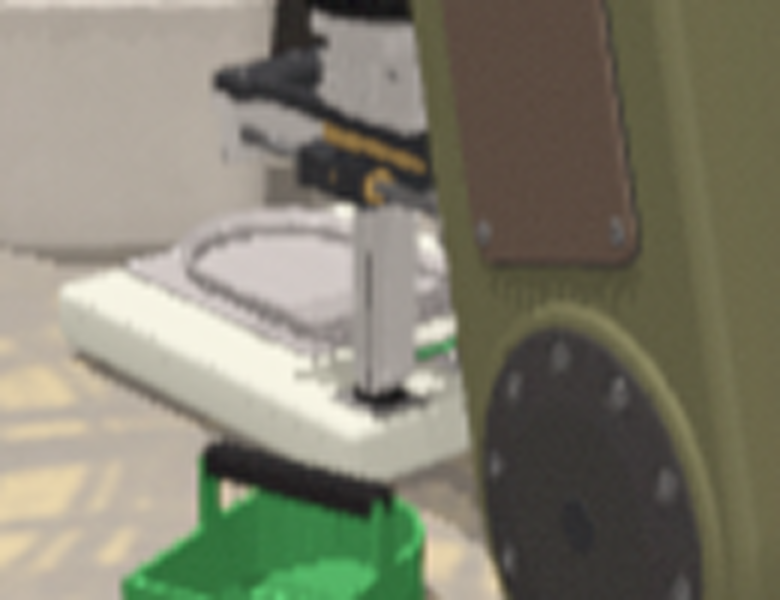

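{"name": "play_rows", "arguments": {
  "deltas": [
    [[1,0,0,0,0,0,0],[0,0,0,0,0,0,0]]
  ]
}}

```text
time_s: 6.6
ee_pos: [0.4526, -0.1104, 0.0096]
eef_rot: [1.486, 1.571, -0.206]
force: [-1.1, -0.1, 3.0]
grip_width: 0.0006
```

{"name": "play_rows", "arguments": {
  "deltas": [
    [[1,0,0,0,0,0,0],[0,0,0,0,0,0,0]]
  ]
}}

```text
time_s: 6.8
ee_pos: [0.4526, -0.1104, 0.0086]
eef_rot: [1.421, 1.571, -0.271]
force: [-0.4, 0.3, 2.7]
grip_width: 0.0008
```

{"name": "play_rows", "arguments": {
  "deltas": [
    [[1,0,0,0,0,0,0],[0,0,0,0,0,0,0]]
  ]
}}

```text
time_s: 7.0
ee_pos: [0.4526, -0.1104, 0.0083]
eef_rot: [1.278, 1.571, -0.413]
force: [-3.9, 1.8, 13.2]
grip_width: 0.0002
```

```bash
python3 - <<'E'
from h import *
from station import ctrl
print(ctrl.get_obs()["force"])
C=getcams()
print(ctrl.get_obs()["force"])
draw(C["scene"],[],290,190,65,50,12,"pics/p7s.png")
E
```

```text
[-3.88704355  1.75153351 13.21470753]
[-5.03328585  1.4295316  13.75598238]
```

View pics/p7s.png

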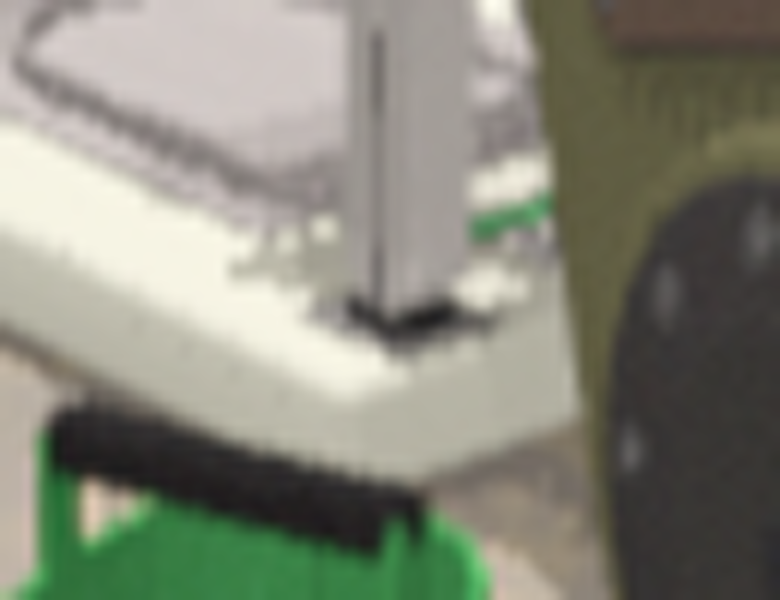

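{"name": "play_rows", "arguments": {
  "deltas": [
    [[-6,0,0,0,0,0,0],[-20,0,0,0,0,0,0],[-40,0,0,0,0,0,60],[-40,0,0,0,0,0,60],[0,0,0,0,0,0,60]]
  ]
}}

```text
time_s: 7.6
ee_pos: [0.4545, -0.111, 0.1181]
eef_rot: [1.379, 1.564, -0.313]
force: [0.1, 0.3, -0.6]
grip_width: 0.021
```

```bash
python3 - <<'E'
from h import *
plan([.525,.1555,.115],-.177)
rows([.525,.1555,.115],-.177,8)
C=getcams()
draw(C["scene"],[],260,100,130,120,5,"pics/p8s.png")
E
```

```text
t 7.6 pos [ 0.4545 -0.111   0.1181] x [ 0.0068 -0.0022 -1.    ] y [ 0.9927 -0.1207  0.0071] F [ 0.06  0.29 -0.59] w 0.021 q [-0.318  0.165  1.814  0.     1.156 -0.197]
 turn rotvec tool [ 0.056   0.0012 -0.0071]
 turn rotvec tool [-3.0856e+00  1.1000e-02  1.8000e-03]
 world d mm [ 70.5 266.5  -3.1]  tool d now mm [   3.    37.8 -273.1]
  in target axes 1 [   3.1   22.4 -274.8]
  in target axes -1 [  3.1 -22.4 274.8]
row mm [  0.38   3.88 -34.24] turn [ 0.007   0.0001 -0.0009]
   [ 0.463 -0.077  0.118]   [ 0.471 -0.044  0.117]   [ 0.479 -0.011  0.117]   [0.488 0.023 0.117]   [0.497 0.056 0.116]   [0.506 0.089 0.116]   [0.515 0.122 0.115]   [0.525 0.156 0.115]
```

View pics/p8s.png

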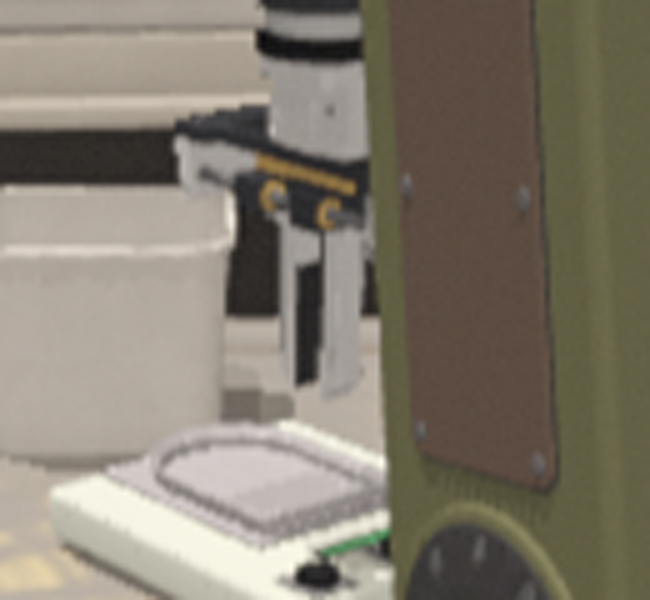

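{"name": "play_rows", "arguments": {
  "deltas": [
    [[0,4,-34,0.007,0,0,60],[0,4,-34,0.007,0,0,60],[0,4,-34,0.007,0,0,60],[0,4,-34,0.007,0,0,60],[0,4,-34,0.007,0,0,60],[0,4,-34,0.007,0,0,60],[0,4,-34,0.007,0,0,60],[0,4,-34,0.007,0,0,60],[0,0,0,0,0,0,60],[0,0,0,0,0,0,60]]
  ]
}}

```text
time_s: 8.7
ee_pos: [0.5227, 0.1542, 0.1118]
eef_rot: [-1.136, 1.568, -2.883]
force: [0.1, -1.1, -0.2]
grip_width: 0.0599
```

```bash
python3 - <<'E'
from h import *
plan([.525,.1555,.0154],-.177)
C=getcams()
o,p,R=tool()
t=p+[0,0,.0356]; print("fingertips pred:",[((proj(C["scene"],[t+s*R[:,1]*.030])[0]-[170,130]+.5)*5.5).round() for s in(-1,1)])
draw(C["scene"],[],170,130,140,105,5.5,"pics/p9s.png")
draw(C["top"],[],170,160,140,105,5.5,"pics/p9t.png")
E
```

```text
t 8.7 pos [0.5227 0.1542 0.1118] x [-2.9e-03 -8.0e-04 -1.0e+00] y [ 0.9846 -0.1748 -0.0027] F [ 0.14 -1.05 -0.23] w 0.0599 q [ 0.22   0.345  1.602 -0.     1.198  0.395]
 turn rotvec tool [0.0013 0.0013 0.0027]
 turn rotvec tool [-3.1403e+00 -4.3000e-03  2.0000e-03]
 world d mm [  2.3   1.3 -96.4]  tool d now mm [96.4  2.3 -1.8]
  in target axes 1 [96.4  2.  -1.7]
  in target axes -1 [96.4 -2.   1.7]
fingertips pred: [array([373., 400.]), array([312., 361.])]
```

View pics/p9s.png

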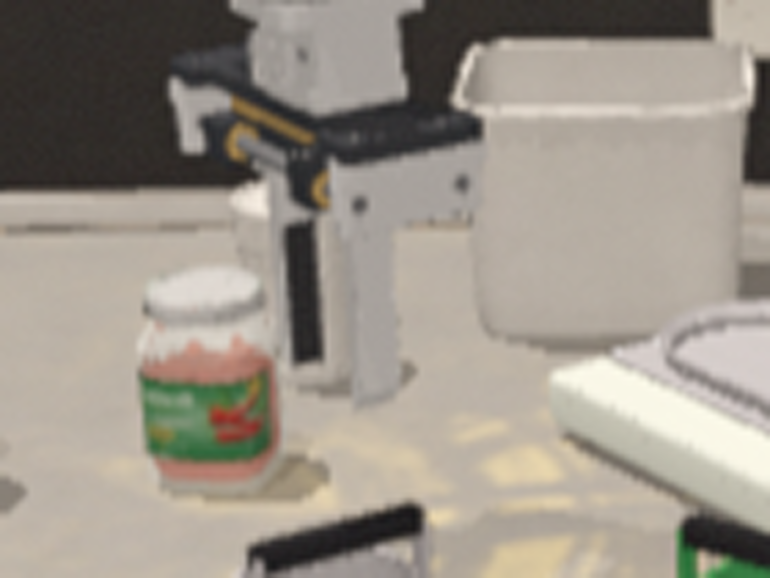

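View pics/p9t.png

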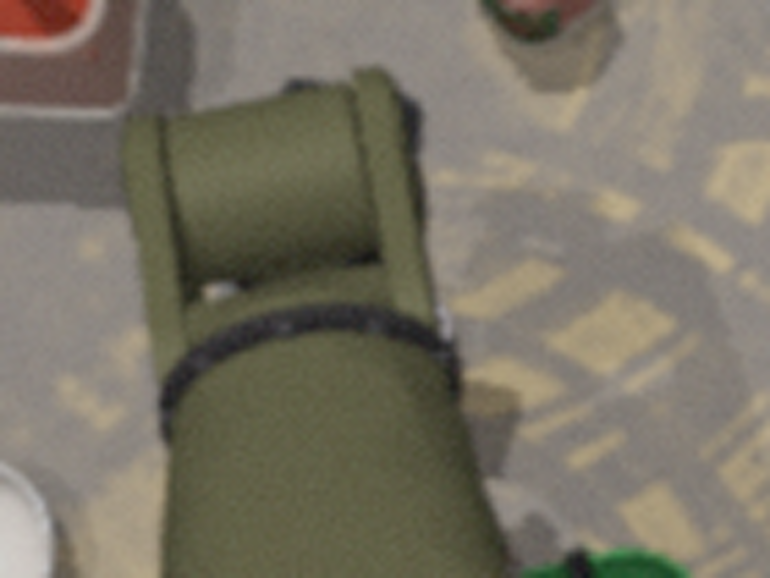

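{"name": "play_rows", "arguments": {
  "deltas": [
    [[20,2,-1.7,0,0.0013,0.0027,60],[25,0,0,0,0,0,60],[25,0,0,0,0,0,60],[15,0,0,0,0,0,60],[8,0,0,0,0,0,60],[3,0,0,0,0,0,60],[0,0,0,0,0,0,60]]
  ]
}}

```text
time_s: 9.5
ee_pos: [0.5262, 0.1551, 0.0179]
eef_rot: [2.01, 1.568, 0.261]
force: [0.1, 0.5, -0.1]
grip_width: 0.0598
```

```bash
python3 - <<'E'
from h import *
plan([.525,.1555,.0154],-.177)
C=getcams()
draw(C["scene"],[],190,150,110,90,7,"pics/p10s.png")
E
```

```text
t 9.5 pos [0.5262 0.1551 0.0179] x [ 3.1e-03  8.0e-04 -1.0e+00] y [ 0.9843 -0.1766  0.0029] F [ 0.13  0.54 -0.14] w 0.0598 q [0.22  0.468 1.671 0.    0.999 0.397]
 turn rotvec tool [-0.0005 -0.0014 -0.0029]
 turn rotvec tool [ 3.141e+00 -4.600e-03  2.100e-03]
 world d mm [-1.2  0.4 -2.5]  tool d now mm [ 2.5 -1.3 -0.2]
  in target axes 1 [ 2.5 -1.3 -0.2]
  in target axes -1 [2.5 1.3 0.2]
```

View pics/p10s.png

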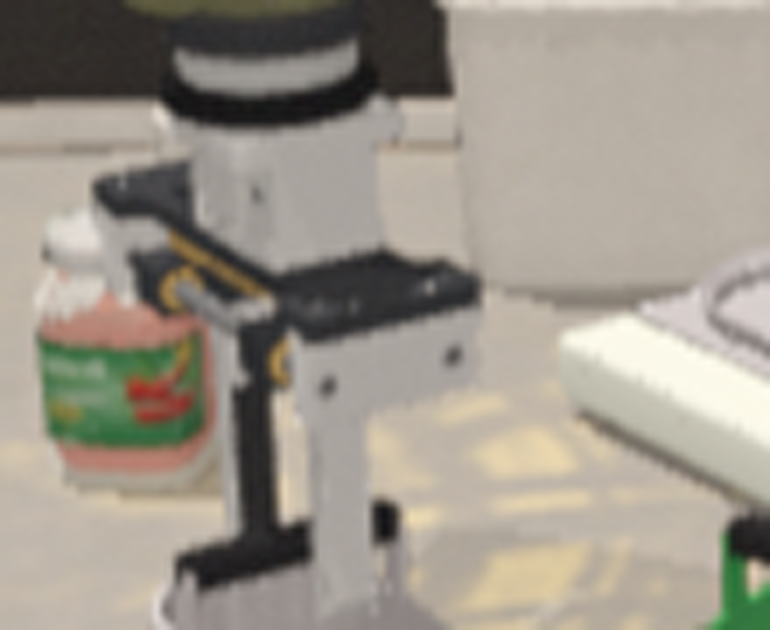

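{"name": "play_rows", "arguments": {
  "deltas": [
    [[2.5,-1.3,0,0,-0.0014,-0.0029,60],[0,0,0,0,0,0,40],[0,0,0,0,0,0,25],[0,0,0,0,0,0,18],[0,0,0,0,0,0,0],[0,0,0,0,0,0,0],[0,0,0,0,0,0,0],[0,0,0,0,0,0,0]]
  ],
  "grip_force": 30
}}

```text
time_s: 10.4
ee_pos: [0.5249, 0.1557, 0.0152]
eef_rot: [-0.622, 1.571, -2.369]
force: [0.0, 0.0, -0.2]
grip_width: 0.014
```

```bash
python3 - <<'E'
from h import *
plan([.525,.1555,.0154],-.177)
C=getcams()
draw(C["scene"],[],190,150,110,120,5,"pics/p11s.png")
E
```

```text
t 10.4 pos [0.5249 0.1557 0.0152] x [-1.e-04 -1.e-04 -1.e+00] y [ 9.844e-01 -1.760e-01 -1.000e-04] F [ 0.01  0.02 -0.23] w 0.014 q [ 0.221  0.472  1.673 -0.     0.997  0.398]
 turn rotvec tool [0.0001 0.0001 0.0001]
 turn rotvec tool [-3.1415e+00 -1.0000e-04  1.0000e-04]
 world d mm [ 0.1 -0.2  0.2]  tool d now mm [-0.2  0.1  0.2]
  in target axes 1 [-0.2  0.1  0.2]
  in target axes -1 [-0.2 -0.1 -0.2]
```

View pics/p11s.png

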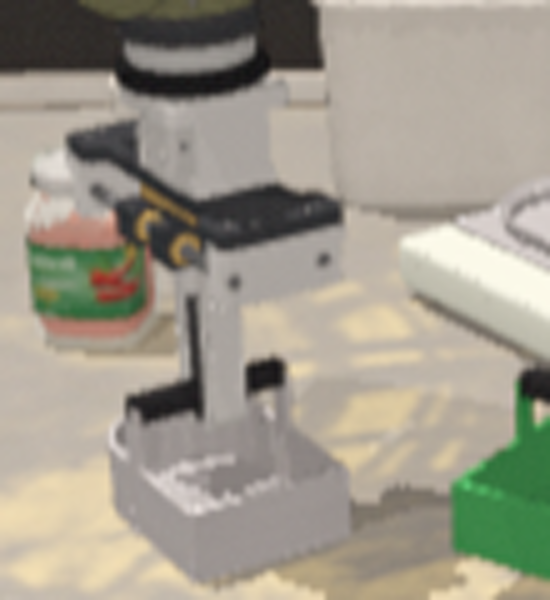

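{"name": "play_rows", "arguments": {
  "deltas": [
    [[-2,0,0,0,0,0,0],[-6,0,0,0,0,0,0],[-15,0,0,0,0,0,0],[-25,0,0,0,0,0,0],[-30,0,0,0,0,0,0],[-30,0,0,0,0,0,0],[-22,0,0,0,0,0,0],[0,0,0,0,0,0,0],[0,0,0,0,0,0,0]]
  ]
}}

```text
time_s: 11.4
ee_pos: [0.5245, 0.1556, 0.1445]
eef_rot: [-1.175, 1.57, -2.923]
force: [0.5, 0.1, -4.0]
grip_width: 0.0136
```

```bash
python3 - <<'E'
from h import *
plan([.5728,-.1901,.145],-.117)
rows([.5728,-.1901,.145],-.117,10)
C=getcams();S=C["scene"]
print(back(C["top"],(267,148),.11))
o,p,R=tool()
pp=[p[0],p[1],-.177]; zb=p[2]-.0152
print(zb)
draw(S,[W(pp,l,zb) for l in PAN],190,100,130,120,5,"pics/p12s.png")
E
```

```text
t 11.4 pos [0.5245 0.1556 0.1445] x [-6.e-04 -1.e-04 -1.e+00] y [ 9.844e-01 -1.761e-01 -6.000e-04] F [ 0.5   0.06 -4.04] w 0.0136 q [0.221 0.315 1.561 0.    1.266 0.399]
 turn rotvec tool [-0.06    0.0002  0.0006]
 turn rotvec tool [ 3.0816e+00  1.0000e-03 -4.0000e-04]
 world d mm [  48.3 -345.7    0.5]  tool d now mm [ -0.5 108.4 331.8]
  in target axes 1 [ -0.5  88.3 337.7]
  in target axes -1 [  -0.5  -88.3 -337.7]
row mm [-0.05  9.94 33.47] turn [-0.006   0.      0.0001]
   [0.528 0.121 0.145]   [0.533 0.086 0.145]   [0.537 0.052 0.145]   [0.541 0.017 0.145]   [ 0.546 -0.018  0.145]   [ 0.551 -0.052  0.145]   [ 0.556 -0.087  0.145]   [ 0.561 -0.121  0.145]   [ 0.567 -0.156  0.145]   [ 0.573 -0.19   0.145]
[0.75719017 0.05844032 0.11      ]
0.1283373284568717
```

View pics/p12s.png

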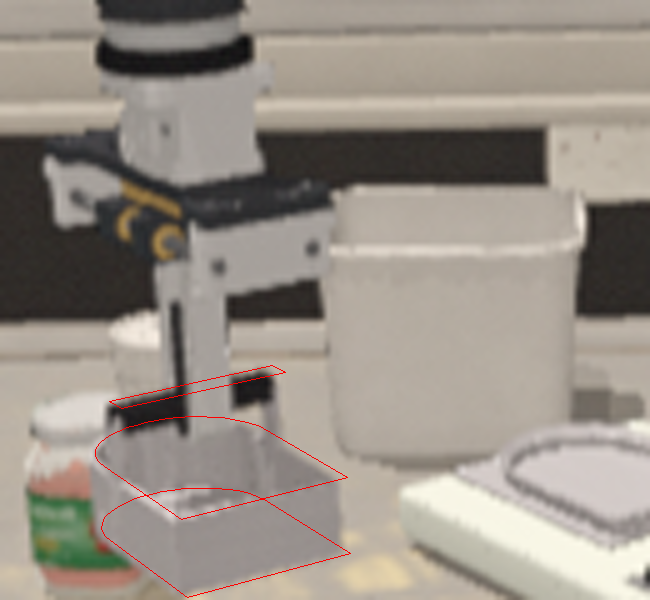

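{"name": "play_rows", "arguments": {
  "deltas": [
    [[0,10,33.5,-0.006,0,0,0],[0,10,33.5,-0.006,0,0,0],[0,10,33.5,-0.006,0,0,0],[0,10,33.5,-0.006,0,0,0],[0,10,33.5,-0.006,0,0,0],[0,10,33.5,-0.006,0,0,0]]
  ]
}}

```text
time_s: 12.1
ee_pos: [0.5511, -0.0537, 0.1437]
eef_rot: [-1.564, 1.568, 3.008]
force: [-0.3, -0.2, -2.8]
grip_width: 0.0139
```

```bash
python3 - <<'E'
from h import *
S=getcams();T=S["top"];S=S["scene"]
# bin: near-bottom corner in scene0 (263,185),(306,187); top rim front (255,146),(306,148)
for u in((263,185),(303,188)): print("base",back(S,u,0))
for z in(.1,.14,.18): print(z,back(S,(305,148),z),back(T,(379,170),z),back(T,(345,128),z))
plan([.5728,-.1901,.145],-.117)
E
```

```text
base [ 0.84954257 -0.22596221  0.        ]
base [ 0.72594874 -0.30222033  0.        ]
0.1 [ 0.82590753 -0.41378013  0.1       ] [ 0.68869483 -0.28370454  0.1       ] [ 0.82730107 -0.18428889  0.1       ]
0.14 [ 0.72799888 -0.31494542  0.14      ] [ 0.6747158  -0.27534436  0.14      ] [ 0.80921952 -0.17887125  0.14      ]
0.18 [ 0.63009022 -0.21611072  0.18      ] [ 0.66073677 -0.26698418  0.18      ] [ 0.79113796 -0.17345362  0.18      ]
t 12.2 pos [ 0.5513 -0.0557  0.1435] x [-2.5e-03 -3.0e-04 -1.0e+00] y [ 0.9896 -0.1438 -0.0024] F [ 0.29 -0.   -2.98] w 0.0139 q [-1.660e-01  3.330e-01  1.540e+00 -1.000e-03  1.271e+00 -2.200e-02]
 turn rotvec tool [-0.0273  0.0007  0.0024]
 turn rotvec tool [ 3.1143e+00  3.8000e-03 -1.0000e-03]
 world d mm [  21.5 -134.4    1.5]  tool d now mm [ -1.5  40.6 129.9]
  in target axes 1 [ -1.5  37.1 130.9]
  in target axes -1 [  -1.5  -37.1 -130.9]
```

{"name": "play_rows", "arguments": {
  "deltas": [
    [[0,9.5,32.6,-0.0068,0,0,0],[0,9.5,32.6,-0.0068,0,0,0],[0,9.5,32.6,-0.0068,0,0,0],[0,9.5,32.6,-0.0068,0,0,0],[0,0,0,0,0,0,0],[10,0,0,0,0,0,0],[20,0,0,0,0,0,0],[15,0,0,0,0,0,0],[5,0,0,0,0,0,0],[0,0,0,0,0,0,0]]
  ]
}}

```text
time_s: 13.2
ee_pos: [0.5719, -0.1858, 0.0942]
eef_rot: [-1.786, 1.569, 2.814]
force: [0.7, -0.4, -3.4]
grip_width: 0.0136
```

```bash
python3 - <<'E'
from h import *
plan([.5728,-.1901,.09],-.117)
C=getcams();S=C["scene"]
o,p,R=tool();zb=p[2]-.0152;yaw=np.arctan2(R[1,1],R[0,1]);print(zb,yaw)
cv2.imwrite("pics/s13.png",S["img"][:,:,::-1])
q=[.542,-.1865,-.117]
ls=[W([p[0],p[1],yaw],l,zb) for l in PAN]+[W(q,l) for l in SC]+[W(q,np.array(l)+[.031,0,0]) for l in (dshape(-.067,.047,.052),)]
draw(S,ls,250,100,130,120,5,"pics/p13o.png")
draw(S,[],250,100,130,120,5,"pics/p13s.png")
draw(C["top"],[],290,160,110,105,5.5,"pics/p13t.png")
E
```

```text
t 13.2 pos [ 0.5719 -0.1858  0.0942] x [-1.8e-03  6.0e-04 -1.0e+00] y [ 0.9936 -0.1128 -0.0019] F [ 0.73 -0.42 -3.38] w 0.0136 q [-0.375  0.482  1.45  -0.     1.211 -0.262]
 turn rotvec tool [ 0.0039 -0.0004  0.0019]
 turn rotvec tool [-3.1376e+00 -3.0000e-03 -6.0000e-04]
 world d mm [ 0.9 -4.3 -4.2]  tool d now mm [4.2 1.3 4.2]
  in target axes 1 [4.2 1.4 4.2]
  in target axes -1 [ 4.2 -1.4 -4.2]
0.08048849743615115 -0.11342846937171301
```

View pics/p13o.png

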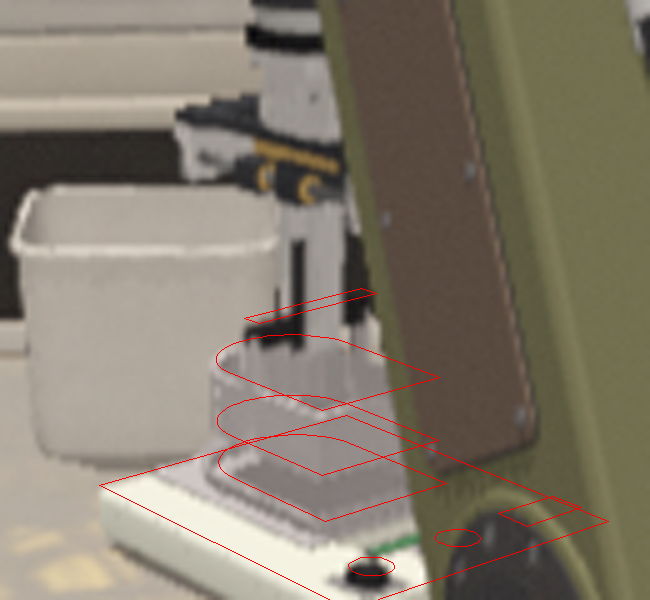

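View pics/p13s.png

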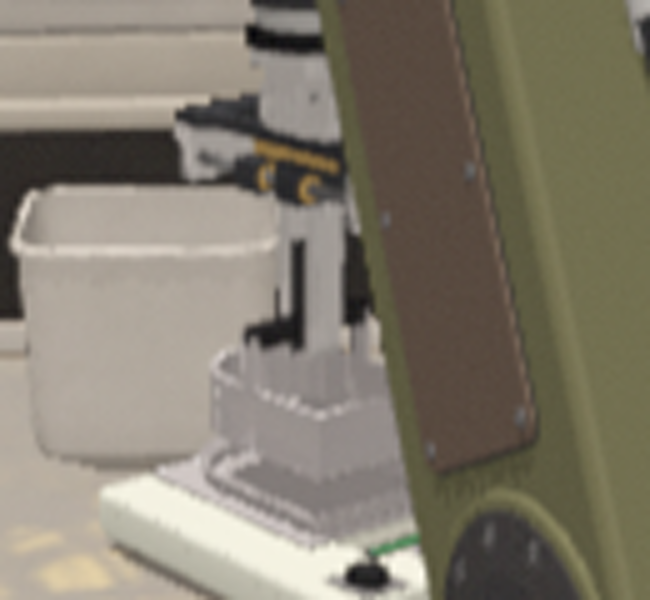

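View pics/p13t.png

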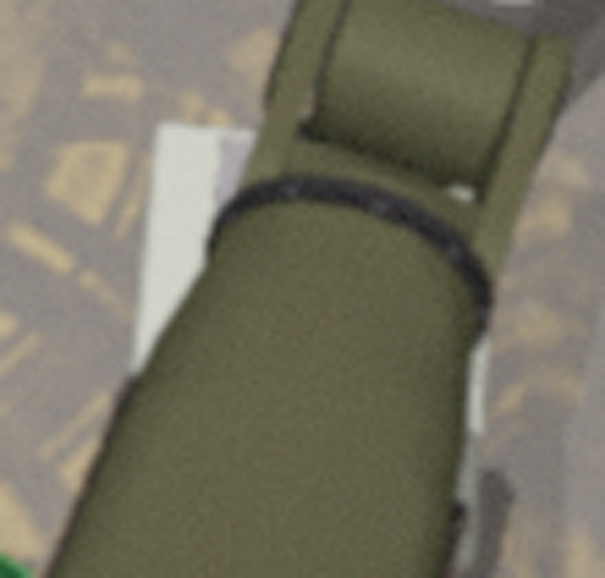

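```bash
python3 - <<'E'
from h import *
T=dict(getcams()["top"]); im=cv2.imread("pics/top0.png")
q=[.542,-.1865,-.117]
def rectify(z,fn,x0,x1,y0,y1,s=4): # px per mm ; image up=+x, left=+y
    xs=np.arange(x1,x0,-1e-3/s); ys=np.arange(y1,y0,-1e-3/s)
    X,Y=np.meshgrid(xs,ys,indexing="ij"); P=W(q,np.c_[X.ravel(),Y.ravel(),np.full(X.size,z)])
    uv=proj(T,P).reshape(*X.shape,2).astype(np.float32)
    r=cv2.remap(im,uv[...,0],uv[...,1],cv2.INTER_CUBIC)
    return r
r=rectify(.057,"",-.05,.12,-.065,.065)
g=r.copy()
for k in range(-60,61,10):
    j=int((65-k)*4); cv2.line(g,(j,0),(j,8),(0,0,255),1)
for k in range(-40,121,10):
    j=int((120-k)*4); cv2.line(g,(0,j),(8,j),(0,0,255),1)
cv2.imwrite("pics/rect.png",g[:600] if g.shape[0]<=600 else cv2.resize(g,None,fx=600/g.shape[0],fy=600/g.shape[0]))
gr=cv2.cvtColor(r,cv2.COLOR_BGR2GRAY).astype(float)
# lateral profile averaged over scale x 0..40
for nm,a,b in(("x0-20",0,20),("x20-45",20,45),("x-20-0",-20,0)):
    pr=gr[int((120-b)*4):int((120-a)*4)].mean(0)
    print(nm,[(65-j/4,int(pr[j])) for j in range(0,len(pr),8) if abs(65-j/4)>35])
pr=gr[:,int((65-12)*4):int((65+12)*4)].mean(1)
print([(120-j/4,int(pr[j])) for j in range(0,len(pr),8) if (120-j/4>85 or 120-j/4<-15)])
E
```

```text
x0-20 [(65.0, 190), (63.0, 178), (61.0, 169), (59.0, 164), (57.0, 162), (55.0, 155), (53.0, 144), (51.0, 133), (49.0, 131), (47.0, 140), (45.0, 152), (43.0, 161), (41.0, 163), (39.0, 163), (37.0, 162), (-37.0, 164), (-39.0, 163), (-41.0, 159), (-43.0, 153), (-45.0, 147), (-47.0, 144), (-49.0, 142), (-51.0, 139), (-53.0, 140), (-55.0, 147), (-57.0, 159), (-59.0, 173), (-61.0, 184), (-63.0, 194)]
x20-45 [(65.0, 193), (63.0, 181), (61.0, 170), (59.0, 165), (57.0, 161), (55.0, 155), (53.0, 143), (51.0, 132), (49.0, 131), (47.0, 138), (45.0, 151), (43.0, 161), (41.0, 163), (39.0, 163), (37.0, 163), (-37.0, 165), (-39.0, 164), (-41.0, 160), (-43.0, 153), (-45.0, 143), (-47.0, 136), (-49.0, 136), (-51.0, 139), (-53.0, 145), (-55.0, 154), (-57.0, 166), (-59.0, 177), (-61.0, 188), (-63.0, 198)]
x-20-0 [(65.0, 195), (63.0, 184), (61.0, 173), (59.0, 166), (57.0, 160), (55.0, 155), (53.0, 145), (51.0, 134), (49.0, 132), (47.0, 138), (45.0, 149), (43.0, 157), (41.0, 162), (39.0, 163), (37.0, 162), (-37.0, 164), (-39.0, 163), (-41.0, 160), (-43.0, 156), (-45.0, 146), (-47.0, 138), (-49.0, 137), (-51.0, 139), (-53.0, 144), (-55.0, 152), (-57.0, 165), (-59.0, 177), (-61.0, 188), (-63.0, 198)]
[(120.0, 155), (118.0, 156), (116.0, 160), (114.0, 168), (112.0, 174), (110.0, 169), (108.0, 155), (106.0, 141), (104.0, 131), (102.0, 122), (100.0, 116), (98.0, 121), (96.0, 137), (94.0, 153), (92.0, 162), (90.0, 164), (88.0, 165), (86.0, 165), (-16.0, 164), (-18.0, 163), (-20.0, 164), (-22.0, 163), (-24.0, 163), (-26.0, 163), (-28.0, 163), (-30.0, 160), (-32.0, 154), (-34.0, 145), (-36.0, 134), (-38.0, 122), (-40.0, 114), (-42.0, 119), (-44.0, 138), (-46.0, 167), (-48.0, 191)]
```

View pics/rect.png

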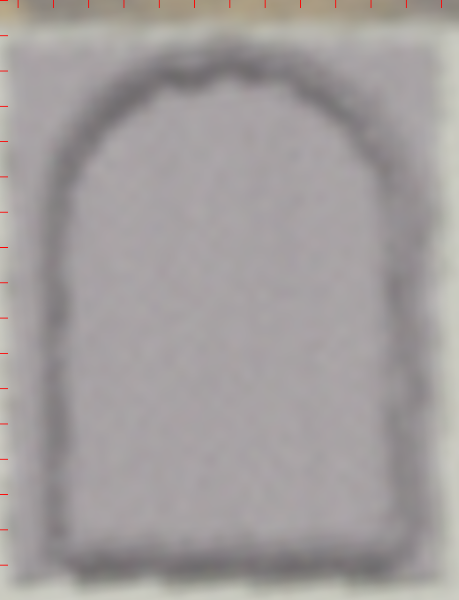

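```bash
python3 - <<'E'
from h import *
q=[.542,-.1865,-.117]
t=W(q,[[.032,-.0004,0]])[0];print(t)
plan([t[0],t[1],.0772],-.117)
E
```

```text
[ 0.57373453 -0.19063273  0.        ]
t 13.4 pos [ 0.5727 -0.1866  0.096 ] x [ 1.e-03 -5.e-04 -1.e+00] y [ 0.9935 -0.1134  0.001 ] F [-0.21 -0.04 -3.37] w 0.0135 q [-0.376  0.48   1.448 -0.     1.212 -0.262]
 turn rotvec tool [ 0.0033  0.0004 -0.001 ]
 turn rotvec tool [-3.1383e+00  1.6000e-03  6.0000e-04]
 world d mm [  1.   -4.  -18.8]  tool d now mm [18.8  1.5  3.9]
  in target axes 1 [18.8  1.5  3.9]
  in target axes -1 [18.8 -1.5 -3.9]
```

{"name": "play_rows", "arguments": {
  "deltas": [
    [[4,1.5,3.9,0.0033,0,0,0],[6,0,0,0,0,0,0],[5,0,0,0,0,0,0],[3,0,0,0,0,0,0],[0,0,0,0,0,0,0],[0,0,0,0,0,0,0],[0,0,0,0,0,0,0]]
  ]
}}

```text
time_s: 14.1
ee_pos: [0.5735, -0.1906, 0.0774]
eef_rot: [0.706, 1.571, -0.981]
force: [0.9, 0.2, -2.4]
grip_width: 0.0136
```

```bash
python3 - <<'E'
from h import *
plan([.5737,-.1906,.0772],-.117)
C=getcams();S=C["scene"]
draw(S,[],280,150,65,60,10,"pics/p14s.png")
S0=dict(S);S0["img"]=cv2.imread("pics/scene0.png")[:,:,::-1]
draw(S0,[],280,150,65,60,10,"pics/p14s0.png")
E
```

```text
t 14.1 pos [ 0.5735 -0.1906  0.0774] x [ 1.e-04 -2.e-04 -1.e+00] y [ 9.932e-01 -1.168e-01  1.000e-04] F [ 0.86  0.15 -2.4 ] w 0.0136 q [-0.381  0.505  1.458 -0.     1.179 -0.264]
 turn rotvec tool [-0.      0.0002 -0.0001]
 turn rotvec tool [ 3.1416e+00 -2.0000e-04 -3.0000e-04]
 world d mm [ 0.2  0.  -0.2]  tool d now mm [ 0.2  0.2 -0. ]
  in target axes 1 [ 0.2  0.2 -0. ]
  in target axes -1 [ 0.2 -0.2  0. ]
```

View pics/p14s.png

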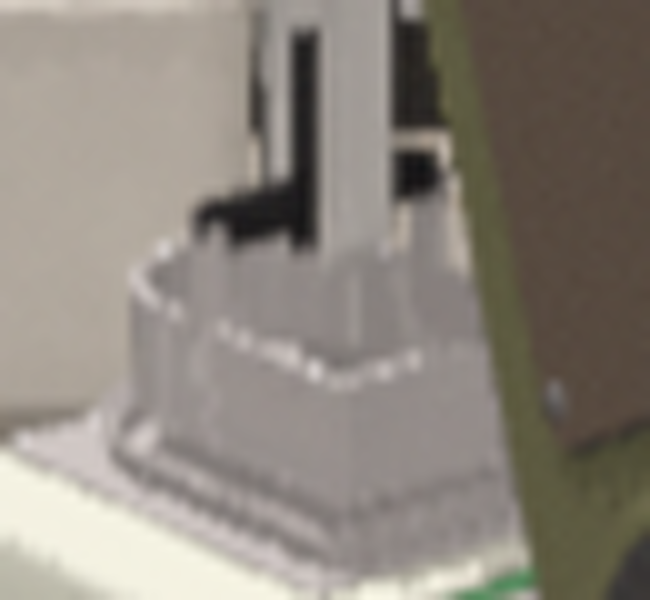

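View pics/p14s0.png

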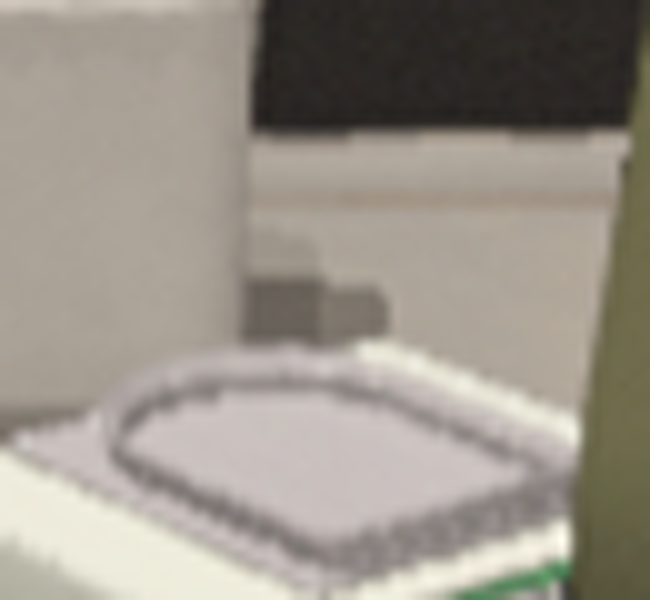

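{"name": "play_rows", "arguments": {
  "deltas": [
    [[2,0,0,0,0,0,0],[2,0,0,0,0,0,0],[1,0,0,0,0,0,0],[1,0,0,0,0,0,0],[0,0,0,0,0,0,0]]
  ]
}}

```text
time_s: 14.7
ee_pos: [0.5732, -0.1906, 0.071]
eef_rot: [-1.523, 1.57, 3.073]
force: [-0.4, -0.5, -1.8]
grip_width: 0.0139
```

{"name": "play_rows", "arguments": {
  "deltas": [
    [[1,0,0,0,0,0,0],[1,0,0,0,0,0,0],[0,0,0,0,0,0,0]]
  ]
}}

```text
time_s: 15.0
ee_pos: [0.5735, -0.1907, 0.0693]
eef_rot: [0.918, 1.57, -0.769]
force: [0.1, 0.2, -2.3]
grip_width: 0.0136
```

{"name": "play_rows", "arguments": {
  "deltas": [
    [[1,0,0,0,0,0,0],[1,0,0,0,0,0,0],[0,0,0,0,0,0,0]]
  ]
}}

```text
time_s: 15.3
ee_pos: [0.5743, -0.1909, 0.0683]
eef_rot: [1.289, 1.568, -0.399]
force: [3.9, -0.3, 5.6]
grip_width: 0.0137
```

{"name": "play_rows", "arguments": {
  "deltas": [
    [[-2,0,0,0,0,0,0],[0,2,0,0,0,0,0],[0,0,0,0,0,0,0]]
  ]
}}

```text
time_s: 15.6
ee_pos: [0.5752, -0.1908, 0.0688]
eef_rot: [-1.648, 1.57, 2.948]
force: [-0.3, 0.3, -3.0]
grip_width: 0.0139
```

{"name": "play_rows", "arguments": {
  "deltas": [
    [[1,0,0,0,0,0,0],[1,0,0,0,0,0,0],[0,0,0,0,0,0,0]]
  ]
}}

```text
time_s: 15.9
ee_pos: [0.5755, -0.1909, 0.0672]
eef_rot: [0.788, 1.571, -0.9]
force: [0.7, 0.0, -1.4]
grip_width: 0.0139
```

{"name": "play_rows", "arguments": {
  "deltas": [
    [[1,0,0,0,0,0,0],[0,0,0,0,0,0,0]]
  ]
}}

```text
time_s: 16.1
ee_pos: [0.5758, -0.191, 0.0667]
eef_rot: [1.258, 1.57, -0.43]
force: [3.0, -0.1, 4.2]
grip_width: 0.0141
```

{"name": "play_rows", "arguments": {
  "deltas": [
    [[-1.5,0,0,0,0,0,0],[0,2,0,0,0,0,0],[0,0,0,0,0,0,0],[1,0,0,0,0,0,0],[1,0,0,0,0,0,0],[0,0,0,0,0,0,0]]
  ]
}}

```text
time_s: 16.7
ee_pos: [0.5771, -0.191, 0.0653]
eef_rot: [-1.653, 1.57, 2.942]
force: [-0.3, -0.2, -3.3]
grip_width: 0.0137
```

{"name": "play_rows", "arguments": {
  "deltas": [
    [[1,0,0,0,0,0,0],[0,0,0,0,0,0,0]]
  ]
}}

```text
time_s: 16.9
ee_pos: [0.5772, -0.1911, 0.0645]
eef_rot: [-1.566, 1.57, 3.029]
force: [-0.5, -0.4, -3.1]
grip_width: 0.0138
```

{"name": "play_rows", "arguments": {
  "deltas": [
    [[1,0,0,0,0,0,0],[1,0,0,0,0,0,0],[0,0,0,0,0,0,0]]
  ]
}}

```text
time_s: 17.2
ee_pos: [0.5772, -0.1911, 0.0625]
eef_rot: [-1.563, 1.57, 3.033]
force: [0.4, 0.0, -2.4]
grip_width: 0.0138
```

{"name": "play_rows", "arguments": {
  "deltas": [
    [[1,0,0,0,0,0,0],[1,0,0,0,0,0,0],[0,0,0,0,0,0,0]]
  ]
}}

```text
time_s: 17.5
ee_pos: [0.5772, -0.1911, 0.0605]
eef_rot: [-1.571, 1.57, 3.024]
force: [-0.2, 0.1, -3.3]
grip_width: 0.0136
```

{"name": "play_rows", "arguments": {
  "deltas": [
    [[0.7,0,0,0,0,0,0],[0,0,0,0,0,0,0]]
  ]
}}

```text
time_s: 17.7
ee_pos: [0.5773, -0.1911, 0.0599]
eef_rot: [-1.424, 1.571, -3.111]
force: [-0.8, -0.1, -2.7]
grip_width: 0.0137
```

{"name": "play_rows", "arguments": {
  "deltas": [
    [[0.7,0,0,0,0,0,0],[0,0,0,0,0,0,0]]
  ]
}}

```text
time_s: 17.9
ee_pos: [0.5774, -0.1911, 0.0593]
eef_rot: [0.015, 1.571, -1.673]
force: [-0.9, 0.2, -2.3]
grip_width: 0.0136
```

{"name": "play_rows", "arguments": {
  "deltas": [
    [[0.5,0,0,0,0,0,0],[0,0,0,0,0,0,0]]
  ]
}}

```text
time_s: 18.1
ee_pos: [0.5774, -0.1912, 0.0592]
eef_rot: [0.523, 1.57, -1.165]
force: [-2.9, -0.1, 3.1]
grip_width: 0.0134
```

```bash
python3 - <<'E'
from h import *
plan([.5737,-.1906,.0592],-.117)
S=getcams()["scene"]
draw(S,[],280,150,65,60,10,"pics/p15s.png")
E
```

```text
t 18.1 pos [ 0.5774 -0.1912  0.0592] x [ 1.e-04 -3.e-04 -1.e+00] y [ 9.931e-01 -1.169e-01  2.000e-04] F [-2.88 -0.05  3.15] w 0.0134 q [-0.38   0.533  1.46  -0.     1.148 -0.263]
 turn rotvec tool [-0.0002  0.0003 -0.0002]
 turn rotvec tool [ 3.1414e+00 -3.0000e-04 -5.0000e-04]
 world d mm [-3.7  0.6 -0. ]  tool d now mm [ 0.  -3.7 -0.2]
  in target axes 1 [ 0.  -3.7 -0.2]
  in target axes -1 [0.  3.7 0.2]
```

View pics/p15s.png

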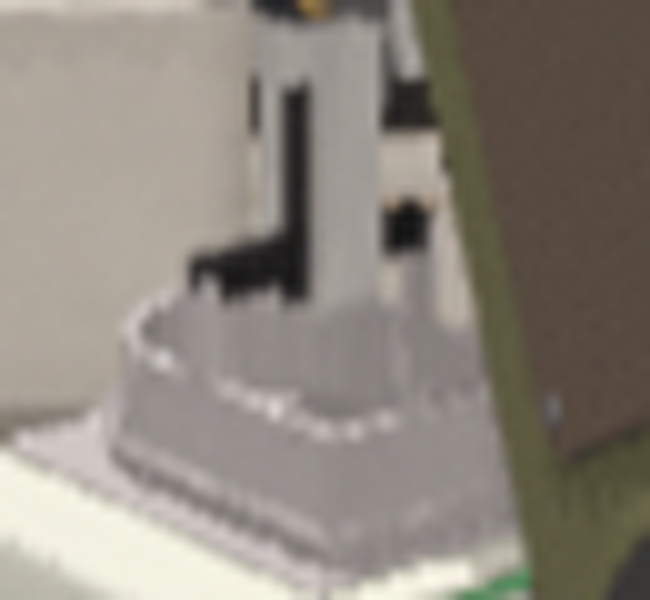

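{"name": "play_rows", "arguments": {
  "deltas": [
    [[0,0,0,0,0,0,17],[0,0,0,0,0,0,20],[0,0,0,0,0,0,26],[0,0,0,0,0,0,34],[0,0,0,0,0,0,40],[0,0,0,0,0,0,40],[-8,0,0,0,0,0,40],[-20,0,0,0,0,0,40],[-40,0,0,0,0,0,40],[-40,0,0,0,0,0,40]]
  ]
}}

```text
time_s: 19.2
ee_pos: [0.577, -0.191, 0.1684]
eef_rot: [-1.739, 1.57, 2.856]
force: [0.0, -0.4, -0.3]
grip_width: 0.0401
```

```bash
python3 - <<'E'
from h import *
q=[.542,-.1865,-.117]
t=W(q,[[-.098,-.065,0]])[0];print(t)
plan([t[0],t[1],.1673],-.117)
S=getcams()["scene"]
draw(S,[],270,120,80,90,7,"pics/p16s.png")
E
```

```text
[ 0.43708234 -0.23961576  0.        ]
t 19.2 pos [ 0.577  -0.191   0.1684] x [-8.e-04  2.e-04 -1.e+00] y [ 9.931e-01 -1.169e-01 -9.000e-04] F [ 0.02 -0.39 -0.26] w 0.0401 q [-0.38   0.431  1.346 -0.     1.365 -0.263]
 turn rotvec tool [-0.0001 -0.0001  0.0009]
 turn rotvec tool [3.1414e+00 1.4000e-03 2.0000e-04]
 world d mm [-139.9  -48.7   -1.1]  tool d now mm [   1.2 -133.3   64.7]
  in target axes 1 [   1.1 -133.3   64.7]
  in target axes -1 [  1.1 133.3 -64.7]
```

View pics/p16s.png

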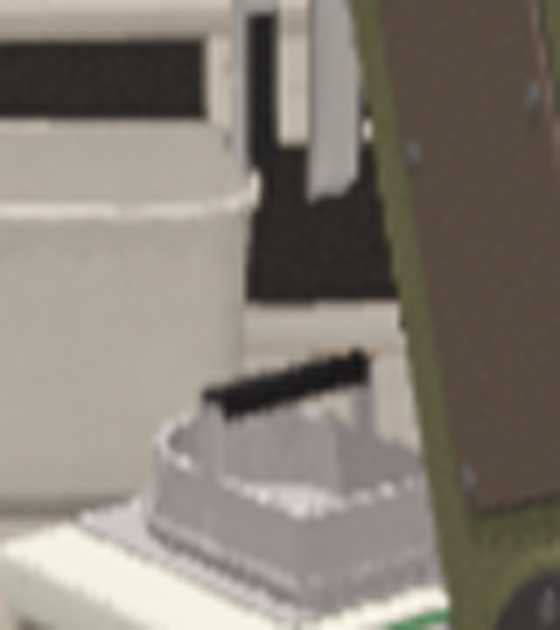

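{"name": "play_rows", "arguments": {
  "deltas": [
    [[0,-20,10,0,0,0,0],[0,-35,17,0,0,0,0],[0,-35,17,0,0,0,0],[0,-30,14,0,0,0,0],[0,-13.3,6.7,0,0,0,0],[20,0,0,0,0,0,0],[30,0,0,0,0,0,0],[30,0,0,0,0,0,0],[20,0,0,0,0,0,0],[0,0,0,0,0,0,0]]
  ],
  "grip_force": 20
}}

```text
time_s: 20.3
ee_pos: [0.4366, -0.2389, 0.0645]
eef_rot: [-2.011, 1.566, 2.584]
force: [-0.3, 0.5, 0.1]
grip_width: 0.0002
```

```bash
python3 - <<'E'
from h import *
plan([.4371,-.2396,.03],-.117)
C=getcams()
draw(C["top"],[],290,160,110,105,5.5,"pics/p17t.png")
E
```

```text
t 20.3 pos [ 0.4366 -0.2389  0.0645] x [-0.0038  0.0023 -1.    ] y [ 0.9932 -0.1167 -0.004 ] F [-0.32  0.52  0.06] w 0.0002 q [-0.574  0.305  1.777 -0.     1.063 -0.457]
 turn rotvec tool [ 0.0001 -0.0019  0.004 ]
 turn rotvec tool [-3.1415e+00 -6.3000e-03 -3.0000e-03]
 world d mm [  0.5  -0.7 -34.5]  tool d now mm [34.5  0.7  0.7]
  in target axes 1 [34.5  0.6  0.6]
  in target axes -1 [34.5 -0.6 -0.6]
```

View pics/p17t.png

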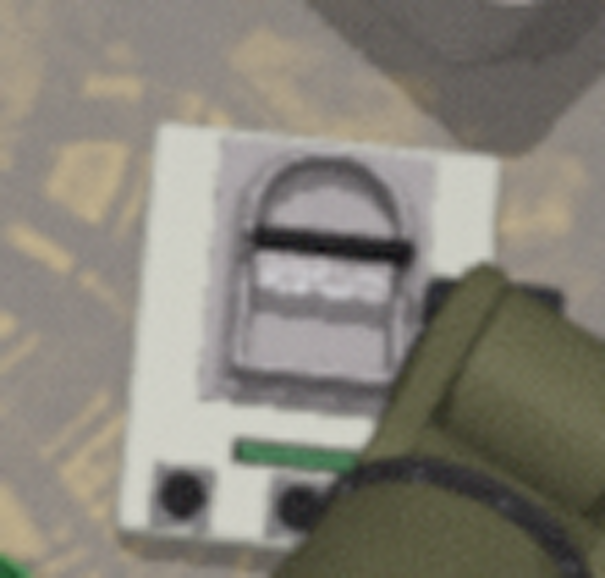

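{"name": "play_rows", "arguments": {
  "deltas": [
    [[15,0.6,0.6,0,0,0,0],[15,0,0,0,0,0,0],[10,0,0,0,0,0,0],[5,0,0,0,0,0,0],[2,0,0,0,0,0,0],[0,0,0,0,0,0,0],[0,0,0,0,0,0,0]]
  ]
}}

```text
time_s: 21.1
ee_pos: [0.4382, -0.2406, 0.0204]
eef_rot: [0.877, 1.57, -0.811]
force: [-0.2, 0.1, 0.2]
grip_width: 0.0005
```

{"name": "play_rows", "arguments": {
  "deltas": [
    [[1,0,0,0,0,0,0],[1,0,0,0,0,0,0],[1,0,0,0,0,0,0],[1,0,0,0,0,0,0],[0,0,0,0,0,0,0]]
  ]
}}

```text
time_s: 21.6
ee_pos: [0.4378, -0.2404, 0.0156]
eef_rot: [-1.569, 1.57, 3.026]
force: [0.3, -0.5, 0.9]
grip_width: 0.0003
```

{"name": "play_rows", "arguments": {
  "deltas": [
    [[1,0,0,0,0,0,0],[1,0,0,0,0,0,0],[1,0,0,0,0,0,0],[0,0,0,0,0,0,0]]
  ]
}}

```text
time_s: 22.0
ee_pos: [0.4379, -0.2405, 0.0127]
eef_rot: [-1.144, 1.571, -2.832]
force: [-0.2, -0.7, 1.4]
grip_width: 0.0006
```

{"name": "play_rows", "arguments": {
  "deltas": [
    [[1,0,0,0,0,0,0],[1,0,0,0,0,0,0],[1,0,0,0,0,0,0],[0,0,0,0,0,0,0]]
  ]
}}

```text
time_s: 22.4
ee_pos: [0.4379, -0.2405, 0.0098]
eef_rot: [-0.766, 1.571, -2.454]
force: [-1.3, 1.4, 2.5]
grip_width: 0.0004
```

{"name": "play_rows", "arguments": {
  "deltas": [
    [[1,0,0,0,0,0,0],[0,0,0,0,0,0,0]]
  ]
}}

```text
time_s: 22.6
ee_pos: [0.4379, -0.2405, 0.0088]
eef_rot: [-0.53, 1.571, -2.218]
force: [-0.4, -0.2, 3.8]
grip_width: -0.0
```

{"name": "play_rows", "arguments": {
  "deltas": [
    [[1,0,0,0,0,0,0],[0,0,0,0,0,0,0]]
  ]
}}

```text
time_s: 22.8
ee_pos: [0.438, -0.2405, 0.0083]
eef_rot: [-0.11, 1.571, -1.798]
force: [-3.4, 2.0, 11.0]
grip_width: 0.0002
```

{"name": "play_rows", "arguments": {
  "deltas": [
    [[0.5,0,0,0,0,0,0],[0,0,0,0,0,0,0]]
  ]
}}

```text
time_s: 23.0
ee_pos: [0.438, -0.2405, 0.0082]
eef_rot: [0.339, 1.57, -1.349]
force: [-5.4, 3.7, 16.1]
grip_width: 0.0003
```

Bottomed. Next I release the key, move well clear and check.

{"name": "play_rows", "arguments": {
  "deltas": [
    [[-5,0,0,0,0,0,0],[-20,0,0,0,0,0,0],[-40,0,0,0,0,0,0],[-40,0,0,0,0,0,0],[-30,0,0,0,0,0,0],[-20,0,0,0,0,0,0],[0,-10,30,0,0,0,0],[0,-10,35,0,0,0,0],[0,-10,40,0,0,0,0],[0,-10,40,0,0,0,0]]
  ]
}}

```text
time_s: 24.0
ee_pos: [0.3805, -0.381, 0.1622]
eef_rot: [-1.669, 1.571, 2.926]
force: [0.5, -0.8, -0.3]
grip_width: 0.0002
```

{"name": "play_rows", "arguments": {
  "deltas": [
    [[0,-10,40,0,0,0,0],[0,-10,30,0,0,0,0],[0,0,0,0,0,0,0],[0,0,0,0,0,0,0],[0,0,0,0,0,0,0]]
  ]
}}

```text
time_s: 24.5
ee_pos: [0.3536, -0.4461, 0.1622]
eef_rot: [-2.264, 1.57, 2.332]
force: [-0.1, 1.1, 0.3]
grip_width: 0.0002
```

```bash
python3 - <<'E'
from h import *
plan([.4371,-.2396,.03],-.117)
C=getcams()
cv2.imwrite("pics/t18.png",C["top"]["img"][:,:,::-1])
draw(C["top"],[],290,160,110,105,5.5,"pics/p18t.png")
draw(C["scene"],[],250,150,120,90,6.5,"pics/p18s.png")
q=[.542,-.1865,-.117]
draw(C["top"],[W(q,np.array(l)+[.035,0,0],.044) for l in PAN[:2]],300,170,95,105,5.7,"pics/p18o.png")
E
```

```text
t 24.5 pos [ 0.3536 -0.4461  0.1622] x [-3.e-04  3.e-04 -1.e+00] y [ 9.932e-01 -1.161e-01 -3.000e-04] F [-0.07  1.12  0.28] w 0.0002 q [-0.965  0.349  1.474 -0.     1.319 -0.848]
 turn rotvec tool [ 0.0007 -0.0003  0.0003]
 turn rotvec tool [-3.1409e+00 -5.0000e-04 -4.0000e-04]
 world d mm [  83.5  206.5 -132.2]  tool d now mm [ 132.2   59.  -214.8]
  in target axes 1 [ 132.2   58.8 -214.8]
  in target axes -1 [132.2 -58.8 214.8]
```

View pics/t18.png

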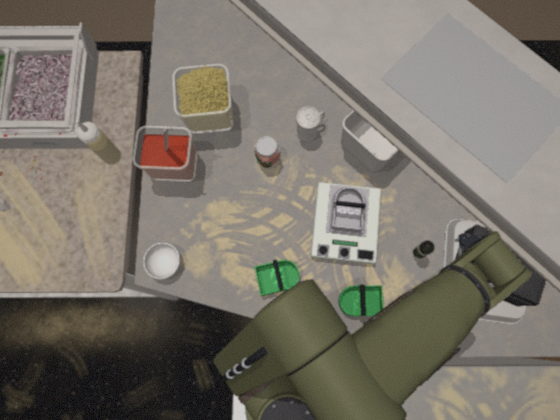

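View pics/p18o.png

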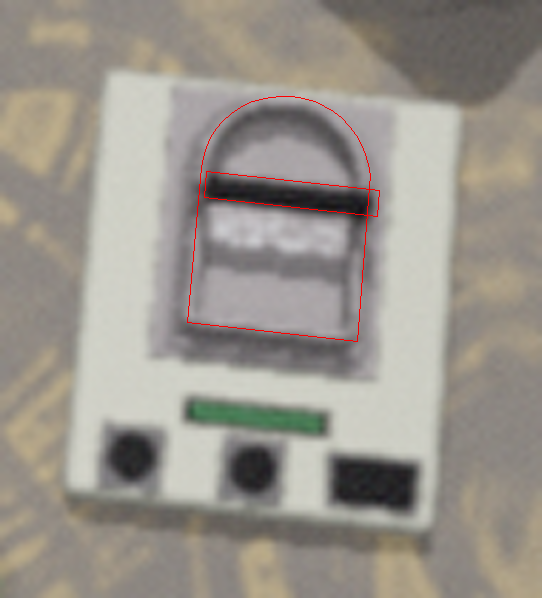

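View pics/p18s.png

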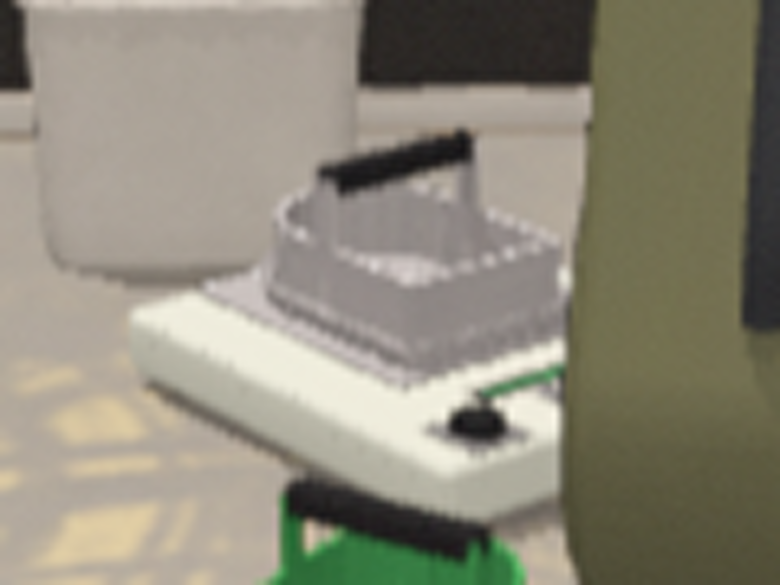

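```bash
python3 -c "
from station import hand_in
print(hand_in())"
```

```text
the job is handed in; nothing more can be done
None
```

I pressed and released the power key, set the grey steel pan in the pocket and let go of it, then pressed and released the tare key. I handed the job in at about 24.5 s, with the arm well clear.

- **Keys:** Both keys gave their soft spring force first, then a hard stop: about 13 N for power and 16 N for tare. They read as up again in the last pictures. The middle key was never touched.
- **Pan:** It reached the pocket floor at the height I had predicted. The top and scene views show it flat and square, round nose in the round end. It touched the fence lip lightly twice on the way in (about 4–6 N), so I lifted it slightly and shifted it about 4 mm further in.
- **Other things:** The green look-alikes, bowl and both jars stand where they were.
- **Disagreements:**
  - The arm's reported tip height was about 36 mm lower than the real fingertips. I saw it in the camera, confirmed it by touching the key, and corrected for it.
  - The scene camera was off by 1–2 pixels, and my first estimate of the pocket's position was about 3 to 4 mm short.
  - In the final top view the drawn outline of the pan comes out a few millimetres larger than the pan looks. It did the same before I moved the pan.

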